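# Pack the primer bottles and pin the carrier for the road

### The job

Get the bottle carrier ready for the van: stand every loose primer bottle upright, fully down in a bore of its own, then swing the hold-down bail over until it lies shut on the stud. Push the linch pin fully home through the stud's cross hole from the front, then swing its sprung loop right over the end of the stud until it snaps shut under the pin's tip. Leave the tape roll, the screwdriver and the black dust cap where they are.

Things in the scene. Friction and masses are not known exactly. Their poses are not given: they have to be found in the camera images.
- carrier: bottle carrier fixed to the bench: grey base 166 (x) by 264 (y) by 6 mm, black block with four bores along its middle (70 x 236 mm, top 38 mm high), steel stud at x = -48 mm (its front), two hinge posts at x = +64, y = +-125 mm, up to 107 mm. Origin on the bench at the centre of the base; x points from stud to hinge, away from the robot (within 0.2 rad), z up
- bore1 (a point): centre of the mouth of a round bore in the carrier's black block, 38 mm above the bench; the bore is 48 mm wide and 32 mm deep (floor 6 mm above the bench). The four bores stand in a row along the carrier's y, 58 mm apart. z up
- bore2 (a point): centre of the mouth of a round bore in the carrier's black block, 38 mm above the bench; the bore is 48 mm wide and 32 mm deep (floor 6 mm above the bench). The four bores stand in a row along the carrier's y, 58 mm apart. z up
- bore3 (a point): centre of the mouth of a round bore in the carrier's black block, 38 mm above the bench; the bore is 48 mm wide and 32 mm deep (floor 6 mm above the bench). The four bores stand in a row along the carrier's y, 58 mm apart. z up
- bore4 (a point): centre of the mouth of a round bore in the carrier's black block, 38 mm above the bench; the bore is 48 mm wide and 32 mm deep (floor 6 mm above the bench). The four bores stand in a row along the carrier's y, 58 mm apart. z up
- cross_hole (a point): centre of the stud's cross hole, 111 mm above the bench: round, 12 mm wide, right through along the carrier's x. The stud is 24 mm round; its flat-sided head, 97 to 125 mm high, is 22 mm along x and 24 mm along y. The shut bail's tongue lies round the stud, top 96 mm above the bench; the bar at its end (64 to 74 mm in front of the bores) is 102 mm high. Axes as the carrier's
- bail_hinge (a point): middle of the bail's hinge axis, which runs along the carrier's y, 93.5 mm above the bench and 64 mm behind the row of bores
- bail (a joint): hold-down bail, rad: steel frame 5 mm thick on hinge arms at y = +-112 mm; cross bar 242 x 32 mm, 64 mm from the hinge, rubber beneath (shut: 3 mm above the caps); middle tongue 46 mm wide, 138 mm from the hinge, slotted for the stud. 0 = shut, level; grows upward and back, stop 2. Starts open, leaning back, held by friction; 0.5 rad forward of upright it sinks shut itself. Push 1 to 2 N
- bail_tip (a point): top of the bar at the free end of the bail's tongue, 133 mm from the hinge; 96 mm above the bench when shut (the bar stands 6 mm proud of this point). z is square to the bail, up when it is shut
- pin_head (a point): centre of the linch pin's head block (18 mm along x, 16 across y, 20 high, flat underside). The pin runs along +x, its axis 3 mm above this point: square shoulder 16 wide, 14 high from x = 9 to 27 mm, shank 10 mm diameter to its round tip at 57 mm. Loop hinge at x = -13 mm on the axis. Starts lying underside down on the bench, z up, loop leaning back. About 0.1 kg
- pin_seat (a point): point on the linch pin's axis that lies at the centre of the cross hole when the pin is fully home (the shoulder then butts against the stud and its flat underside lies just over the bar on the shut bail, which keeps the pin from rolling): 38 mm ahead (+x) of the head's middle. x along the pin towards its tip
- loop (a joint): sprung wire loop of the linch pin, rad: slippery 4 mm wire, 37 mm wide, hinged on the head's rear. 0 = closed: lying forward along the pin, its end snapped just under the pin's tip (0.11 rad below the pin's axis). Grows up and back, stop 2.3; starts thrown open, 2.2 or more, leaning back by its weight. Push its end up and over in an arc; past upright (1.6) it drops onto the tip (0.2); 2 to 4 N down on its end or lip snaps it past
- loop_end (a point): middle of the loop's free end (wire centre), 70 mm from its hinge; a wire thumb lip 10 mm wide goes on to 82 mm
- bottle1_mid (a point): middle, half-way up (36 mm above its underside), of a small aluminium primer bottle, mass about 0.09 kg: body 44 mm diameter (foot bevelled 2.5 mm), shoulder from 41 to 51 mm, black cap 30 mm diameter from 52 to 72 mm height, total 72 mm. z is its own axis, up when it stands. None when this bottle is absent
- bottle2_mid (a point): middle, half-way up (36 mm above its underside), of a small aluminium primer bottle, mass about 0.09 kg: body 44 mm diameter (foot bevelled 2.5 mm), shoulder from 41 to 51 mm, black cap 30 mm diameter from 52 to 72 mm height, total 72 mm. z is its own axis, up when it stands. None when this bottle is absent
- bottle3_mid (a point): middle, half-way up (36 mm above its underside), of a small aluminium primer bottle, mass about 0.09 kg: body 44 mm diameter (foot bevelled 2.5 mm), shoulder from 41 to 51 mm, black cap 30 mm diameter from 52 to 72 mm height, total 72 mm. z is its own axis, up when it stands. None when this bottle is absent
- bottle4_mid (a point): middle, half-way up (36 mm above its underside), of a small aluminium primer bottle, mass about 0.09 kg: body 44 mm diameter (foot bevelled 2.5 mm), shoulder from 41 to 51 mm, black cap 30 mm diameter from 52 to 72 mm height, total 72 mm. z is its own axis, up when it stands. None when this bottle is absent
- tape_roll: bystander: roll of black fabric tape lying flat, 96 mm diameter, 50 mm high; origin at the centre of its underside
- screwdriver: bystander: grey-handled screwdriver, 200 mm long, lying on the bench; lies along its x
- dust_cap: bystander: round black plastic headlamp dust cap, 76 mm diameter, 28 mm high; origin at the centre of its underside
Mind the look-alikes: they are no part of the job. What is shaped like the part that bears pin_head but green, purple or turquoise is not meant.

How it is judged:
By the outcome, as a careful person would: the job done as asked, in the order asked, and still so for the second after the job is handed in, with the robot touching nothing.
Of bottle1, bottle2, bottle3, bottle4 only 2 to 4 are there at a start; the rules pass over those that are not, and their reading is None.
At some moment in a run one of bottle1, bottle2, bottle3, bottle4 may be knocked a few centimetres aside while the robot is not near it.
It also fails if it takes over 210 s, if anything falls off the work surface, if the arm or the gripper's body presses on something with over 40 N, if the wrist force passes 120 N, or if a joint passes its speed limit or range.

### The arm

A 7-joint arm with a two-finger parallel gripper is mounted at the origin on the work surface. World frame = base frame: x ahead of the robot, y to its left, z up, the work surface at z = 0. Lengths are in m, angles in rad, forces in N, time in s.
With the tool pointing down it reaches from about 0.4 to 0.85 m from the base axis. Payload 4.5 kg.
Tool frame: the origin (TCP) lies on the centre line of the jaws, within the pads' length; the fingertips stand ahead of it and the grasp point (between the pads) lies 3 mm ahead of it (r.finger_overhang is the z of the fingertips in the tool frame, in m); z points along the fingers, y is the direction in which the jaws open and shut (so a half turn about z gives the same grasp; the last joint's range is limited). The gripper opens to 88 mm and grips with 3 to 60 N. Pads are 18 mm wide; open, the fingers measure 123 mm over their backs; the gripper's body (75 mm by 187 mm) begins 45 mm behind the grasp point.
Start: joints at [1.362, 0.689, -0.195, 1.565, 0.157, 0.902, -0.215], TCP at [0.15, -0.607, 0.261] pointing down, gripper open.
Joint ranges: [-3.01, 3.01], [-0.46, 2.08], [-1.47, 1.51], [0.13, 2.56], [-1, 4.14], [0.04, 2.09], [-2.66, 2.66]. Speed limits (rad/s): [2.57, 2.57, 3.14, 3.14, 3.14, 3.14, 3.14].

### API

Orientations are given as a unit quaternion [x, y, z, w].
In Python, from plant import get_state, snapshot, camera_model, workorder, boxes_of, mark_of, r gives the robot as it stands.
- The arm moves only by the tool jog_arm, never from a script. Its argument "rows" is a list of rows, each a list of 2 entries, a list of its own where there are three numbers: the shift along the tool's x, y, z normalised to -1 to 1, where 1 is 75 cm, then the turn about the tool's z normalised to -1 to 1, where 1 is 2 rad. A call has 1 to 20 rows; each row is the pose to reach, as a shift and turn from the pose commanded when the call began, along the tool's axes at that moment; what a row does not reach only later rows make up. A row lasts 1/12 s, in which the tool goes at most 41.7 mm and 7.16 degrees, less where a joint would pass 70% of its speed; a pose out of reach is approached as far as the arm can. A call with a number of a shift or a turn outside -1 to 1 is refused whole. A call with a gripper value outside its range is refused whole. "gripper" is the finger opening in mm, from 0 to 88.1, set as the call begins (left out, the last holds). The fingers move at their own pace and stop on an object; "newtons" is the grip in N (left out, the last holds). Time passes only in rows, so rows that repeat a pose let the fingers close. It gives the time, the measured TCP pose, the force and the opening at its end, in the units of the state.
- get_state(): the state, without advancing time (a new reading comes with each control period).
- snapshot(name): name is "side" or "top"; returns the picture (400x640x3 uint8, red, green, blue); there is no depth.
- camera_model(name): a dict with "mtx" (3x3 intrinsics, pixels), "extrinsics" (4x4, takes a point from camera to world coordinates). Camera axes: x right, y up, looking along -z (the intrinsics and any distortion apply to the point x, -y, -z); pixel columns grow to the right and rows downward; lengths in m; the calibration is good to about 2 mm. A picture is of the moment at which its call begins. camera_model takes no time and is no camera call.
- workorder.finish_job(): hands the job in, once; it reports no verdict.
Trained networks look in the newest picture that a camera, given by its name, has taken for a name from the list of things; names that differ only in an ending like _2 or _b are one class to them, and where a whole thing is asked for, a point or a joint stands for the part that bears it (a point fixed in the world has none). Each returns a list of dicts, best first, with "p" (0 to 1); they miss things now and then, are a little off and sometimes report something else, mostly with a low value. They report only what shows in the picture. A call takes as long as a camera call. They do not tell look-alikes from the thing itself.
- boxes_of(thing, camera): "rect" ([left, top, right, bottom] in pixels, round what is visible of it).
- mark_of(thing, camera): "pixel" ([row, column] in pixels: a listed point, or the origin of a listed thing).
The state is a dict: "clock": time; "q": joint angles; "qd": joint speeds; "joint_torque": joint torques, N m; "tool_pos": TCP position; "eef_rot": TCP orientation; "contact_force": force on the tool from outside, world axes, zero at the start; "moment": the same for the moment, N m; "opening": opening from 0.0 (shut) to 1.0 (fully open).
Only numpy, scipy, OpenCV 4.12 (cv2) and the standard library are available. Lean on these libraries where they do the work, as an engineer would, in place of code of your own. Each camera call takes 0.05 s, during which the arm holds its last target.

## Working session

There is one attempt and no reset: what is moved stays moved. The work goes in short steps, Python scripts to look and compute and a tool call to move; the robot and the scene stay as the last step left them, time stands still between calls to the robot, and variables do not carry over. Pictures are saved under pics/ and viewed, and the job is handed in when it is done.

Besides the shell and the picture viewer there is one more tool, called after ">>>" as name(argument=value, ...), one argument or row to a line, values as JSON. jog_arm: Moves the arm, as the interface text tells. Scaled input: -1 to 1 covers 75 cm each way for a shift and 2 rad each way for a turn. Its arguments: {"type":"object","properties":{"rows":{"type":"array"},"gripper":{"type":"number"},"newtons":{"type":"number"}},"required":["rows"]}

```bash
ls -la; mkdir -p pics
python3 - <<'E'
from plant import get_state, snapshot, camera_model, workorder, boxes_of, mark_of, r
import cv2, numpy as np
print(get_state()); print(r.finger_overhang, [a for a in dir(r) if a[0]!='_'])
for n in ("side","top"):
    im=snapshot(n); cv2.imwrite(f"pics/{n}0.png",im[:,:,::-1]); m=camera_model(n); print(n,m)
E
```

```text
total 12
drwxr-xr-x  3 agent agent 4096 Dec  7 02:10 .
drwxr-xr-x 23 root  root  4096 Dec  7 02:10 ..
drwxr-xr-x  2 agent agent 4096 Dec  7 02:10 pics
{'clock': 0.0, 'q': array([ 1.3618377 ,  0.68997549, -0.19453998,  1.56630855,  0.1573308 ,
        0.90249819, -0.21511754]), 'qd': array([ 0.0028014 , -0.00154527, -0.00127263,  0.00098232,  0.00091613,
       -0.00063424,  0.00161967]), 'joint_torque': array([-7.70514907e-05, -5.27556574e+01, -1.26647439e+00, -1.53422105e+01,
       -5.25726657e-02,  6.69154484e-03,  1.87183873e-04]), 'tool_pos': array([ 0.15006225, -0.60612663,  0.25992542]), 'eef_rot': array([ 9.92636016e-01,  1.21131898e-01, -1.76283394e-04, -8.78994198e-04]), 'contact_force': array([ 0.44199199, -0.35014694,  0.08570858]), 'moment': array([ 0.00137947, -0.01867756,  0.03593506]), 'opening': 0.9986068019377734}
0.022 ['Unreachable', 'finger_overhang']
side {'mtx': array([[412.44864447,   0.        , 322.4827657 ],
       [  0.        , 412.44864447, 197.55222857],
       [  0.        ,   0.        ,   1.        ]]), 'extrinsics': array([[ 0.99607726,  0.04162649, -0.07808533,  0.47898294],
       [-0.08621799,  0.65514204, -0.75057003, -0.76175945],
       [ 0.01991338,  0.7543581 ,  0.65616104,  0.74599568],
       [ 0.        ,  0.        ,  0.        ,  1.        ]])}
top {'mtx': array([[490.70102567,   0.        , 324.65096205],
       [  0.        , 490.70102567, 203.46697572],
       [  0.        ,   0.        ,   1.        ]]), 'extrinsics': array([[ 0.01736285,  0.98120358, -0.19219277,  0.26015137],
       [-0.99945204,  0.02245004,  0.02432312,  0.00344446],
       [ 0.02818067,  0.19166514,  0.98105572,  1.60863138],
       [ 0.        ,  0.        ,  0.        ,  1.        ]])}
```

View pics/side0.png

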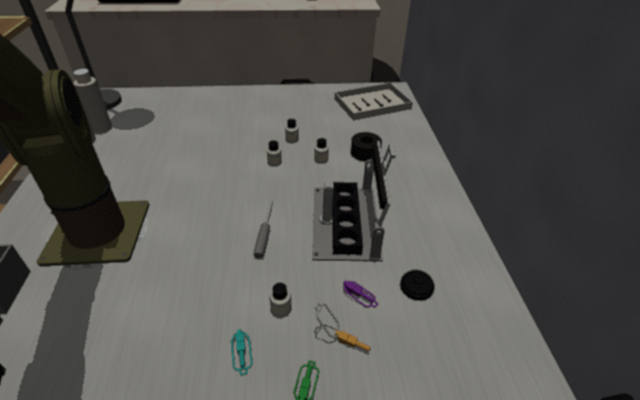

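View pics/top0.png

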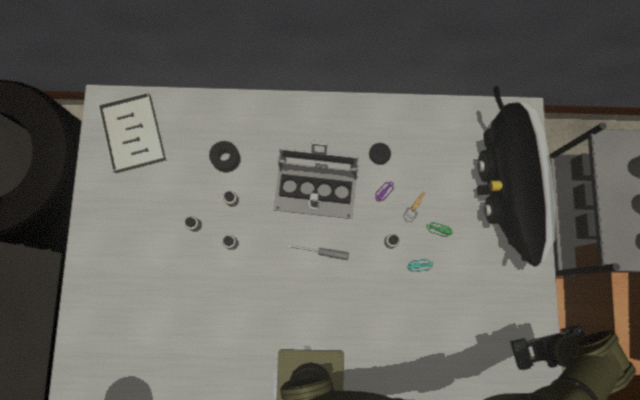

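```bash
cat > h.py <<'E'
import numpy as np, cv2
from plant import get_state, snapshot, camera_model, workorder, boxes_of, mark_of, r
CM={n:camera_model(n) for n in("side","top")}
def ray(cam,px):  # px=(row,col)
    m=CM[cam];K=m["mtx"];E=m["extrinsics"]
    d=np.array([(px[1]-K[0,2])/K[0,0],-(px[0]-K[1,2])/K[1,1],-1.0])
    d=E[:3,:3]@d; return E[:3,3],d/np.linalg.norm(d)
def tri(ps,pt):
    A=[];b=[]
    for c,p in(("side",ps),("top",pt)):
        o,d=ray(c,p);P=np.eye(3)-np.outer(d,d);A.append(P);b.append(P@o)
    A=np.vstack(A);b=np.hstack(b);x=np.linalg.lstsq(A,b,rcond=None)[0]
    return x,np.linalg.norm(A@x-b)
def proj(cam,X):
    m=CM[cam];K=m["mtx"];E=m["extrinsics"];c=E[:3,:3].T@(np.asarray(X)-E[:3,3])
    return np.array([K[1,2]-K[1,1]*c[1]/-c[2]*1.0, K[0,2]+K[0,0]*c[0]/-c[2]])
def atz(cam,px,z):
    o,d=ray(cam,px);return o+d*(z-o[2])/d[2]
def snap(cam,name,box=None,s=1):
    im=snapshot(cam);
    cv2.imwrite(f"pics/{name}_full.png",im[:,:,::-1])
    crop(im,name,box,s); return im
def crop(im,name,box,s):
    if box is not None:
        x0,y0,x1,y1=box; im=im[y0:y1,x0:x1]
    cv2.imwrite(f"pics/{name}.png",cv2.resize(im,None,fx=s,fy=s,interpolation=cv2.INTER_CUBIC)[:,:,::-1])
def toolR():
    from scipy.spatial.transform import Rotation as R
    return R.from_quat(get_state()["eef_rot"]).as_matrix()
E
python3 - <<'E'
from h import *
snap("side","s1");snap("top","t1")
for t in ["carrier","bore1","cross_hole","bail_hinge","bail_tip","pin_head","pin_seat","loop_end","bottle1_mid","tape_roll","screwdriver","dust_cap"]:
    for c in("side","top"):
        print(t,c,[(np.round(d["pixel"],1).tolist(),round(d["p"],2)) for d in mark_of(t,c)])
E
```

```text
carrier side [([217.0, 343.8], 0.69)]
carrier top [([189.5, 313.0], 0.84), ([189.8, 338.2], 0.62), ([194.2, 315.9], 0.17)]
bore1 side [([207.0, 344.6], 0.97), ([233.9, 346.9], 0.77), ([220.6, 343.1], 0.67), ([186.5, 345.3], 0.65)]
bore1 top [([184.4, 290.6], 0.79), ([191.4, 323.2], 0.78), ([190.2, 340.7], 0.73), ([182.1, 309.4], 0.67)]
cross_hole side [([185.7, 326.0], 0.58)]
cross_hole top [([193.8, 314.7], 0.93), ([144.1, 320.2], 0.21)]
bail_hinge side [([197.0, 377.2], 0.63), ([237.7, 345.9], 0.62), ([190.7, 348.4], 0.45)]
bail_hinge top [([163.7, 315.8], 0.86), ([141.4, 319.2], 0.52)]
bail_tip side [([147.7, 388.0], 0.9)]
bail_tip top [([140.2, 318.7], 0.77), ([216.0, 412.5], 0.53)]
pin_head side [([394.1, 300.4], 0.93), ([337.7, 339.7], 0.78), ([336.9, 238.2], 0.75), ([285.9, 350.7], 0.57)]
pin_head top [([204.0, 414.1], 0.68), ([186.2, 309.7], 0.64), ([234.5, 447.2], 0.63), ([264.2, 415.0], 0.6), ([198.6, 377.9], 0.58), ([239.2, 389.6], 0.46)]
pin_seat side [([345.8, 364.8], 0.87), ([296.3, 368.5], 0.87), ([375.6, 312.2], 0.6), ([356.9, 240.6], 0.56)]
pin_seat top [([228.7, 435.6], 0.73), ([260.8, 422.0], 0.6), ([197.1, 421.5], 0.57), ([189.6, 386.2], 0.5), ([192.6, 227.0], 0.25), ([158.8, 225.8], 0.18)]
loop_end side [([370.3, 243.8], 0.66), ([302.9, 369.4], 0.61), ([309.8, 319.7], 0.44), ([367.1, 307.9], 0.44)]
loop_end top [([264.3, 428.2], 0.55), ([183.7, 387.4], 0.48), ([215.8, 411.2], 0.42), ([225.9, 428.1], 0.4)]
bottle1_mid side [([152.6, 274.9], 0.76)]
bottle1_mid top [([240.4, 227.1], 0.51)]
tape_roll side [([152.3, 366.6], 0.61)]
tape_roll top [([157.6, 225.1], 0.9)]
screwdriver side [([227.4, 268.4], 0.88)]
screwdriver top [([249.7, 317.2], 0.58), ([201.7, 412.9], 0.47)]
dust_cap side [([286.9, 417.2], 0.75)]
dust_cap top [([157.2, 376.9], 0.8)]
```

Run:
```python
import cv2
s=cv2.imread("pics/s1.png");t=cv2.imread("pics/t1.png")
a=cv2.resize(s[255:400,220:420],None,fx=4,fy=4,interpolation=cv2.INTER_CUBIC);cv2.imwrite("pics/s_pin.png",a)
a=cv2.resize(s[110:275,255:445],None,fx=3.6,fy=3.6,interpolation=cv2.INTER_CUBIC);cv2.imwrite("pics/s_car.png",a)
a=cv2.resize(t[140:280,170:470],None,fx=2.66,fy=2.66,interpolation=cv2.INTER_CUBIC);cv2.imwrite("pics/t_all.png",a)
a=cv2.resize(t[135:225,265:365],None,fx=6,fy=6,interpolation=cv2.INTER_CUBIC);cv2.imwrite("pics/t_car.png",a)
a=cv2.resize(t[170:260,370:470],None,fx=6,fy=6,interpolation=cv2.INTER_CUBIC);cv2.imwrite("pics/t_pin.png",a)
```

```text
(no output)
```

View pics/s_pin.png

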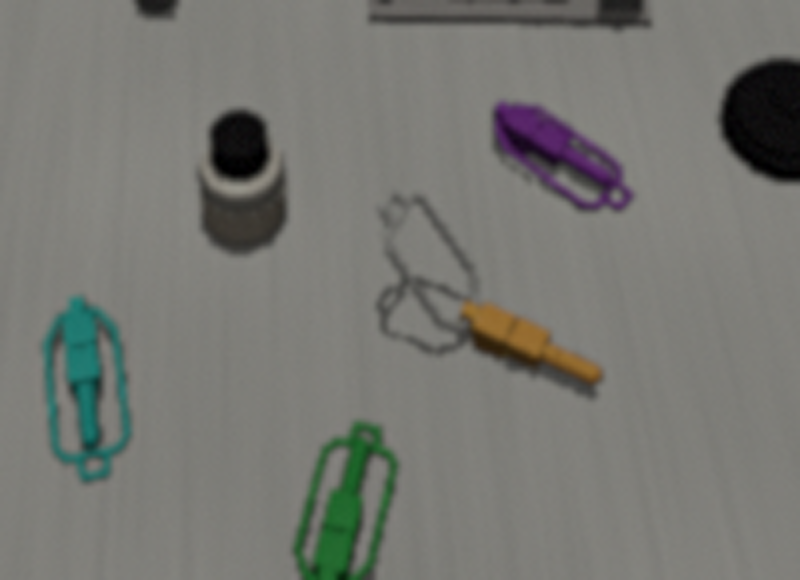

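View pics/s_car.png

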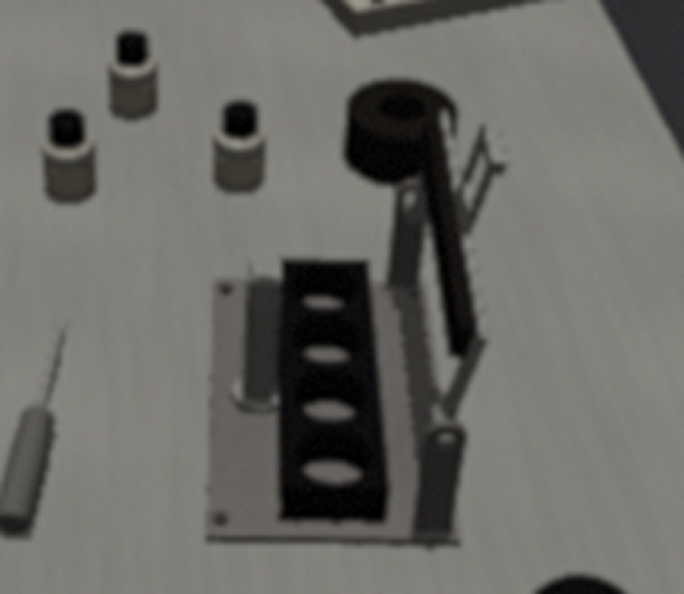

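View pics/t_car.png

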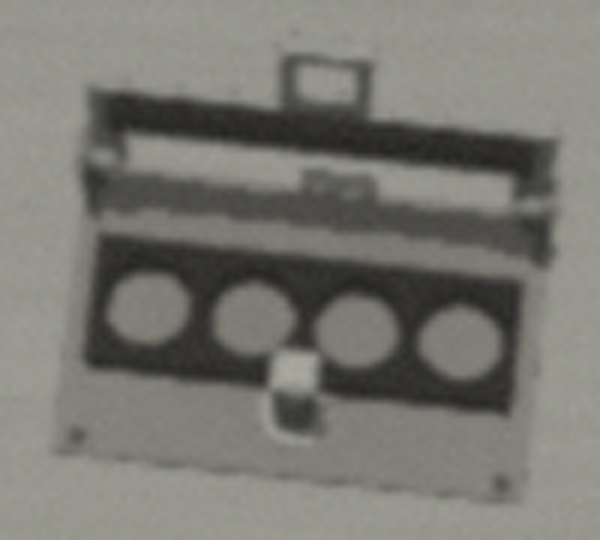

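View pics/t_pin.png

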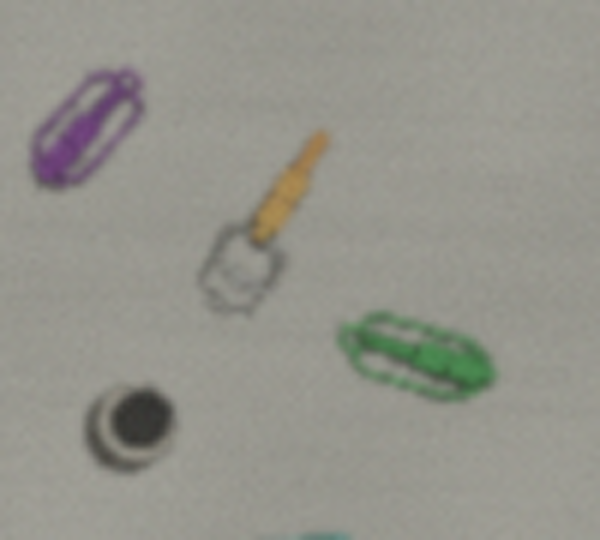

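```bash
cat >> h.py <<'E'
def projN(cam,X):
    m=CM[cam];K=m["mtx"];E=m["extrinsics"];c=(np.asarray(X)-E[:3,3])@E[:3,:3]
    return np.stack([K[0,2]+K[0,0]*c[:,0]/-c[:,2],K[1,2]-K[1,1]*c[:,1]/-c[:,2]],1)  # col,row
def cyl(x,y,r,z0,z1,n=40):
    a=np.linspace(0,2*np.pi,n,endpoint=False)
    return np.array([[x+r*np.cos(t),y+r*np.sin(t),z] for z in(z0,z1) for t in a])
def hullcen(cam,pts):
    h=cv2.convexHull(projN(cam,pts).astype(np.float32));M=cv2.moments(h);return np.array([M['m10']/M['m00'],M['m01']/M['m00']])
def darkcen(im,rc,thr=45,rad=14):
    g=im.max(2).astype(np.float32);r0,c0=int(rc[0]),int(rc[1])
    sub=g[r0-rad:r0+rad,c0-rad:c0+rad]; m=(sub<thr).astype(np.uint8)
    n,l,s,c=cv2.connectedComponentsWithStats(m)
    best=max(range(1,n),key=lambda i:s[i,4]-3*np.hypot(*(c[i]-rad))); 
    w=(l==best); return c[best]+[c0-rad,r0-rad], s[best]
def fitcap(obs,z0=.052,z1=.072,r=.015):
    from scipy.optimize import least_squares
    # obs: dict cam->(col,row)
    f=lambda p:np.hstack([hullcen(c,cyl(p[0],p[1],r,z0,z1))-o for c,o in obs.items()])
    c,o=next(iter(obs.items())); g=atz(c,(o[1],o[0]),.062)[:2]
    s=least_squares(f,g); return s.x,s.fun
E
python3 - <<'E'
from h import *
import cv2
S=cv2.imread("pics/s1.png")[:,:,::-1];T=cv2.imread("pics/t1.png")[:,:,::-1]
print("bench",S[320,200],T[260,280])
B=[((128,292),(196,231)),((148,274),(221,192)),((145,321),(240,231)),((293,280),(239,393))]
for s,t in B:
    print('top dark vals',T[t[0]-1:t[0]+2,t[1]-1:t[1]+2].max(2).ravel(), 'side',S[s[0]-1:s[0]+2,s[1]].max(1))
    print(darkcen(S,s),darkcen(T,t))
E
```

```text
bench [125 124 120] [150 151 142]
top dark vals [56 57 58 57 54 57 57 53 57] side [ 29  87 132]Traceback (most recent call last):
  File "<stdin>", line 8, in <module>
  File "h.py", line 42, in darkcen
    best=max(range(1,n),key=lambda i:s[i,4]-3*np.hypot(*(c[i]-rad)));
ValueError: max() iterable argument is empty
```

Run:
```python
from h import *
S=cv2.imread("pics/s1.png")[:,:,::-1];T=cv2.imread("pics/t1.png")[:,:,::-1]
B=[((124,292),(222,193)),((143,321),(197,231)),((146,273),(241,231)),((290,280),(239,394))]
for s,t in B:
    a,sa=darkcen(S,s,65,10);b,sb=darkcen(T,t,95,9)
    x,f=fitcap({"side":a,"top":b}); xs,_=fitcap({"side":a});xt,_=fitcap({"top":b})
    print(a.round(1),sa[2:],b.round(1),sb[2:],x.round(4),f.round(2),"side",xs.round(4),"top",xt.round(4), "tri",tri(a[::-1],b[::-1]))
```

```text
[291.3 123.1] [ 8  9 66] [190.1 221.8] [11 10 77] [0.4936 0.3893] [ 0.32 -0.5   0.15  0.25] side [0.4925 0.3863] top [0.4944 0.3898] tri (array([0.49364077, 0.39035166, 0.05979402]), np.float64(0.001593749845140928))
[321.  142.8] [ 9 10 80] [228.8 196.1] [10  9 72] [0.5786 0.2717] [ 0.32 -0.56  0.22  0.5 ] side [0.5774 0.2688] top [0.5802 0.2725] tri (array([0.57927194, 0.2728786 , 0.05960979]), np.float64(0.0021252891663774))
[273.  145.4] [ 9 10 84] [228.1 240.5] [10 10 74] [0.4363 0.2662] [ 0.42 -0.6   0.28  0.36] side [0.4351 0.2631] top [0.4374 0.2671] tri (array([0.43632522, 0.26743903, 0.05940616]), np.float64(0.00206284149319614))
[279.4 291. ] [ 14  17 206] [393.2 239.3] [10 10 71] [ 0.4504 -0.2563] [ 0.29 -0.57  0.49  0.54] side [ 0.4498 -0.2576] top [ 0.452  -0.2547] tri (array([ 0.45100619, -0.25549818,  0.05950426]), np.float64(0.0019993706064931785))
```

```bash
cat > carfit.py <<'E'
from h import *
from scipy.optimize import minimize
def tf(p,P):
    c,s=np.cos(p[2]),np.sin(p[2]);P=np.asarray(P,float)
    return np.stack([p[0]+c*P[:,0]-s*P[:,1],p[1]+s*P[:,0]+c*P[:,1],P[:,2]],1)
def box(x0,x1,y0,y1,z0,z1): return [(x,y,z) for x in(x0,x1) for y in(y0,y1) for z in(z0,z1)]
UP=8
def mask(cam,polys,win):
    x0,y0,x1,y1=win;m=np.zeros(((y1-y0)*UP,(x1-x0)*UP),np.uint8)
    for pts,val,how in polys:
        q=projN(cam,pts); q=(q-[x0,y0]+0.5)*UP-0.5
        h=cv2.convexHull(q.astype(np.float32))
        t=np.zeros_like(m);cv2.fillConvexPoly(t,np.round(h*16).astype(np.int32),1,shift=4)
        if how=="set": m[t>0]=val
    return m
def render(cam,p,win):
    # returns dark fraction image
    x0,y0,x1,y1=win
    m=mask(cam,[(tf(p,box(-.035,.035,-.118,.118,.006,.038)),1,"set")],win)
    for y in(-.087,-.029,.029,.087):
        a=mask(cam,[(tf(p,cyl(0,y,.024,.038,.038)),1,"set")],win);b=mask(cam,[(tf(p,cyl(0,y,.024,.006,.006)),1,"set")],win)
        m[(a&b)>0]=0
    m=m.astype(np.float32)
    return cv2.resize(m,(x1-x0,y1-y0),interpolation=cv2.INTER_AREA)
E
python3 - <<'E'
from carfit import *
S=cv2.imread("pics/s1.png")[:,:,::-1];T=cv2.imread("pics/t1.png")[:,:,::-1]
WT=(270,170,362,210);WS=(328,175,366,260)
def obs(im,w,lo,hi):
    g=cv2.cvtColor(im,cv2.COLOR_RGB2GRAY)[w[1]:w[3],w[0]:w[2]].astype(np.float32);return np.clip((hi-g)/(hi-lo),0,1)
OT=obs(T,WT,60,130);OS=obs(S,WS,25,95)
p0=[0.55,0.0,-0.1]
# initial from front corners
x=lambda q,z:atz("top",(135+q[1]/6,265+q[0]/6),z)
fl,fr=x((55,455),.006),x((522,500),.006);print(fl,fr,np.linalg.norm(fl-fr))
d=(fl-fr)[:2];yaw=np.arctan2(-d[0],d[1]);mid=(fl+fr)[:2]/2;p0=[mid[0]+.083*np.cos(yaw),mid[1]+.083*np.sin(yaw),yaw];print(p0)
def cost(p,which):
    c=0
    if 't' in which:
        d=np.abs(render("top",p,WT)-OT); d[:, :]*=1
        # ignore stud area
        d[20:,34:54]=0; c+=d.sum()
    if 's' in which:
        d=np.abs(render("side",p,WS)-OS); d[:,:6]=0; c+=d.sum()*.5
    return c
for w in('t','s','ts'):
    s=minimize(cost,p0,args=(w,),method="Nelder-Mead",options=dict(initial_simplex=[p0,[p0[0]+.008,p0[1],p0[2]],[p0[0],p0[1]+.008,p0[2]],[p0[0],p0[1],p0[2]+.03]],xatol=1e-4,fatol=.01))
    print(w,s.x.round(4),s.fun)
p=s.x
a=np.vstack([OT,render("top",p,WT)]);b=np.hstack([OS,render("side",p,WS)])
cv2.imwrite("pics/cft.png",cv2.resize((a*255).astype(np.uint8),None,fx=6,fy=6,interpolation=0));cv2.imwrite("pics/cfs.png",cv2.resize((b*255).astype(np.uint8),None,fx=6,fy=6,interpolation=0))
E
```

```text
[0.54545316 0.13038644 0.006     ] [ 0.52598541 -0.1278305   0.006     ] 0.2589497615601878
[np.float64(0.6184843968160957), np.float64(-0.004961937738745829), np.float64(-0.07525061685550004)]
t [ 0.62   -0.0039 -0.0904] 371.1526794433594
s [ 0.6169 -0.0068 -0.0849] 72.52880096435547
ts [ 0.6196 -0.0051 -0.0907] 497.26898193359375
```

View pics/cft.png

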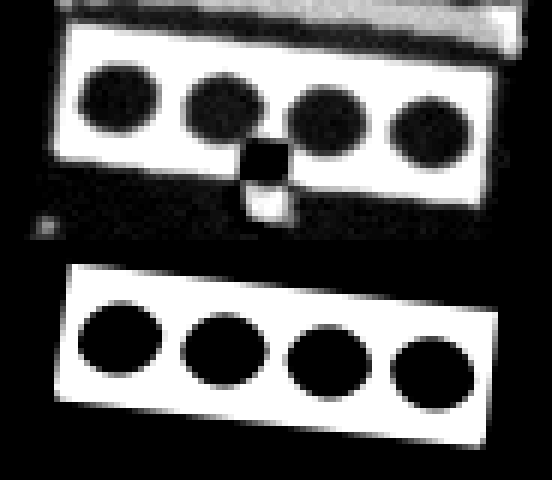

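View pics/cfs.png

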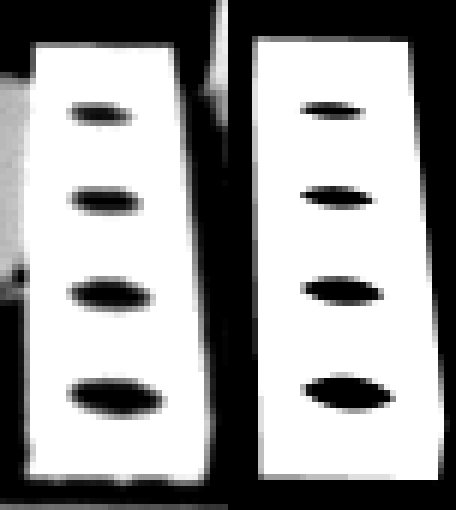

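```bash
cat > go.py <<'E'
import sys
from h import *
from scipy.spatial.transform import Rotation as R
# usage: go.py x y z [yaw] : shift/turn from the measured pose now
def calc(x,y,z,yaw=None):
    s=get_state();M=R.from_quat(s["eef_rot"]).as_matrix();cy=np.arctan2(M[1,0],M[0,0])
    d=M.T@(np.array([x,y,z])-s["tool_pos"])
    t=0 if yaw is None else -(yaw-cy)
    return np.round(d/.75,4).tolist(), round(float(t/2),4)
if __name__=="__main__":
    s=get_state();M=R.from_quat(s["eef_rot"]).as_matrix()
    print("t",round(s["clock"],2),"pos",s["tool_pos"].round(4),"yaw",round(float(np.arctan2(M[1,0],M[0,0])),4),"tilt",M[2,:2].round(4),"F",s["contact_force"].round(2),"op",round(s["opening"]*88.1,1))
    for a in sys.argv[1:]:
        v=[float(q) for q in a.split(",")]; print(a,calc(*v))
E
python3 go.py 0.4504,-0.2563,0.16,-0.089 0.4504,-0.2563,0.08,-0.089
```

```text
t 1.4 pos [ 0.1503 -0.6067  0.2608] yaw 0.2428 tilt [0.0001 0.0001] F [ 0.58 -0.33 -0.81] op 88.1
0.4504,-0.2563,0.16,-0.089 ([0.5007, -0.3573, 0.1343], 0.1659)
0.4504,-0.2563,0.08,-0.089 ([0.5007, -0.3573, 0.241], 0.1659)
```

>>> jog_arm(
  rows=[
    [[0.5007, -0.3573, 0.134], 0.166],
    [[0.5007, -0.3573, 0.134], 0.166],
    [[0.5007, -0.3573, 0.134], 0.166],
    [[0.5007, -0.3573, 0.134], 0.166],
    [[0.5007, -0.3573, 0.134], 0.166],
    [[0.5007, -0.3573, 0.134], 0.166],
    [[0.5007, -0.3573, 0.134], 0.166],
    [[0.5007, -0.3573, 0.134], 0.166],
    [[0.5007, -0.3573, 0.134], 0.166],
    [[0.5007, -0.3573, 0.134], 0.166],
    [[0.5007, -0.3573, 0.134], 0.166],
    [[0.5007, -0.3573, 0.134], 0.166],
    [[0.5007, -0.3573, 0.134], 0.166],
    [[0.5007, -0.3573, 0.134], 0.166],
    [[0.5007, -0.3573, 0.134], 0.166],
  ],
  gripper=60,
  newtons=20,
)

```text
clock: 2.65
tool_pos: [0.4495, -0.2577, 0.1604]
eef_rot: [0.999, -0.046, -0.0, 0.001]
contact_force: [-0.4, -0.3, -0.6]
opening: 0.679
```

```bash
python3 - <<'E'
from h import *
snap("side","s2",(180,200,380,330),4);snap("top","t2",(340,180,470,290),5)
E
python3 go.py 0.4504,-0.2563,0.08,-0.089
```

```text
t 2.75 pos [ 0.4492 -0.2582  0.1606] yaw -0.0926 tilt [-0.0001  0.0013] F [ 0.08 -0.43 -0.05] op 60.1
0.4504,-0.2563,0.08,-0.089 ([0.0014, -0.0028, 0.1074], -0.0018)
```

View pics/s2.png

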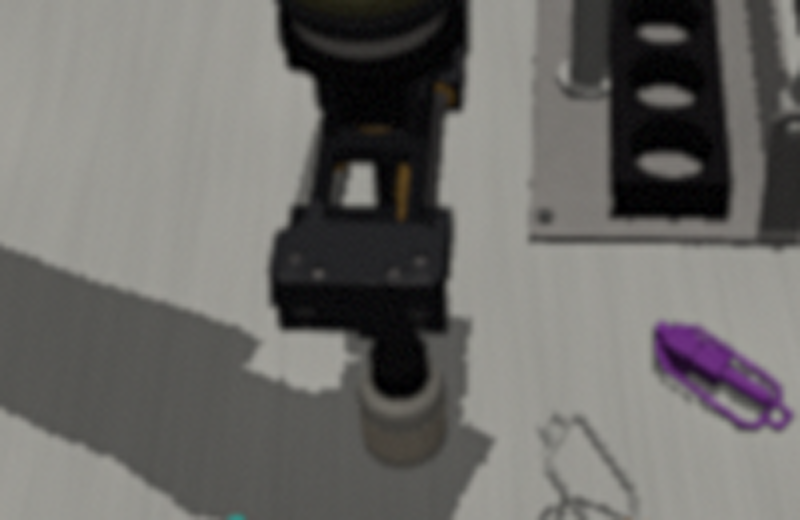

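View pics/t2.png

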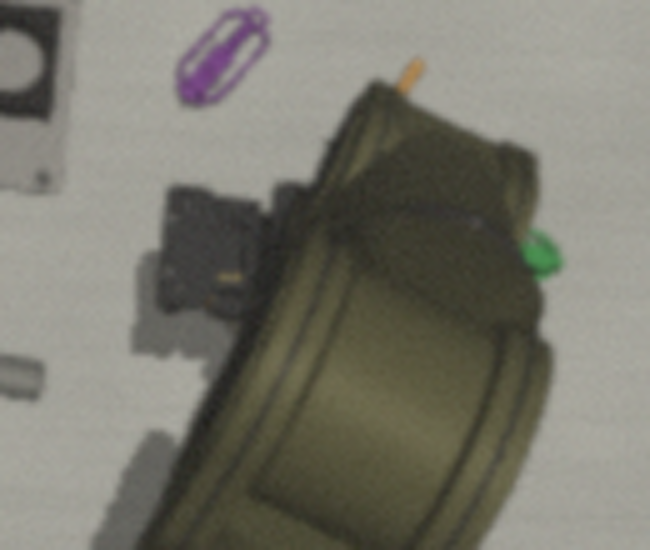

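>>> jog_arm(
  rows=[
    [[0.0014, -0.0026, 0.05], -0.0018],
    [[0.0014, -0.0026, 0.09], -0.0018],
    [[0.0014, -0.0026, 0.106], -0.0018],
    [[0.0014, -0.0026, 0.106], -0.0018],
    [[0.0014, -0.0026, 0.106], -0.0018],
  ],
)

```text
clock: 3.17
tool_pos: [0.4507, -0.2556, 0.0807]
eef_rot: [0.999, -0.044, -0.001, 0.0]
contact_force: [0.9, 0.2, 0.7]
opening: 0.681
```

>>> jog_arm(
  rows=[
    [[0, 0, 0], 0],
    [[0, 0, 0], 0],
    [[0, 0, 0], 0],
    [[0, 0, 0], 0],
    [[0, 0, 0], 0],
    [[0, 0, 0], 0],
  ],
  gripper=20,
  newtons=20,
)

```text
clock: 3.67
tool_pos: [0.4519, -0.2546, 0.0813]
eef_rot: [0.999, -0.043, 0.001, 0.0]
contact_force: [-0.0, -0.2, 4.4]
opening: 0.331
```

```bash
python3 - <<'E'
from h import *
snap("side","s3",(180,200,380,330),4)
E
python3 go.py 0.4504,-0.2563,0.22,-0.089
```

```text
t 3.72 pos [ 0.4519 -0.2546  0.0813] yaw -0.0855 tilt [0.001  0.0005] F [0.46 0.72 5.42] op 29.5
0.4504,-0.2563,0.22,-0.089 ([-0.0016, 0.0025, -0.1849], 0.0017)
```

View pics/s3.png

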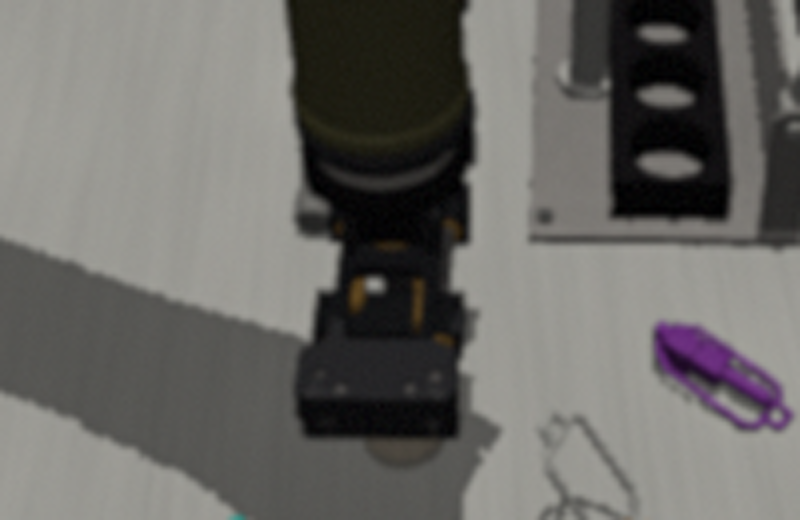

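>>> jog_arm(
  rows=[
    [[0, 0, -0.05], 0],
    [[0, 0, -0.1], 0],
    [[0, 0, -0.15], 0],
    [[0, 0, -0.186], 0],
    [[0, 0, -0.186], 0],
    [[0, 0, -0.186], 0],
  ],
)

```text
clock: 4.22
tool_pos: [0.4522, -0.2547, 0.2214]
eef_rot: [0.999, -0.043, 0.001, 0.001]
contact_force: [-0.5, 0.5, -0.8]
opening: 0.33
```

```bash
python3 - <<'E'
from h import *
snap("side","s4",(180,180,380,310),4)
E
python3 go.py 0.6115,-0.0920,0.22,-0.089
```

```text
t 4.27 pos [ 0.4513 -0.2542  0.22  ] yaw -0.0854 tilt [-0.0002 -0.    ] F [ 0.26  0.39 -1.54] op 29.3
0.6115,-0.0920,0.22,-0.089 ([0.1944, -0.2337, 0.0], 0.0018)
```

View pics/s4.png

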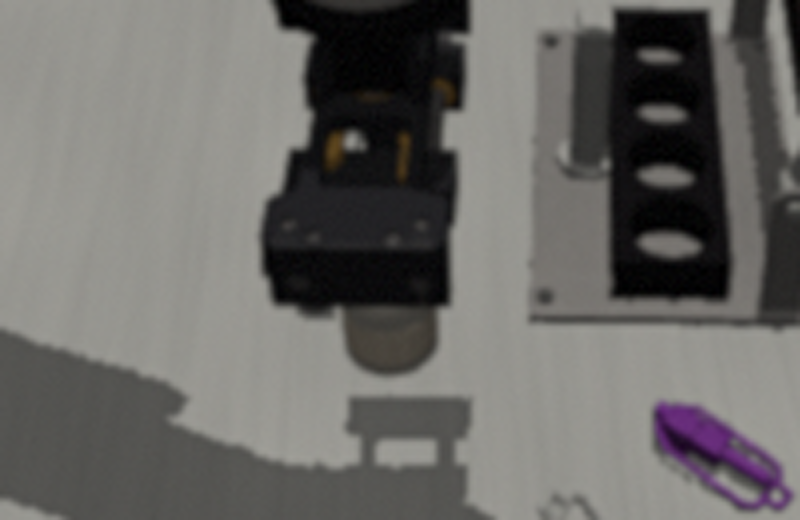

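Run:
```python
from h import *
for X in([0.4517,-0.2544],[0.4507,-.2544],[.4517,-.2564]):
    q=projN("side",cyl(X[0],X[1],.022,.1395,.18));print(q.min(0),q.max(0))
im=cv2.imread("pics/s4_full.png");g=cv2.cvtColor(im,cv2.COLOR_BGR2GRAY)
print(g[265,258:300]);print(g[262:285,278])
```

```text
[265.10606092 241.29142931] [290.11496173 273.88136638]
[264.55103025 241.31828418] [289.58384215 273.91179738]
[265.08596369 242.08361865] [290.14396637 274.74477962]
[148 148 147 149 150 151 151 138  99  69  64  67  68  69  67  69  69  69
  69  68  68  69  69  68  67  64  64  64  62  57  66 104 140 151 150 148
 148 149 149 149 151 150]
[ 63  69  69  68  67  67  68  67  67  62  60  87 127 148 152 151 137 107
  86  85  85  85  85]
```

>>> jog_arm(
  rows=[
    [[0.194, -0.235, 0], 0.0018],
    [[0.194, -0.235, 0], 0.0018],
    [[0.194, -0.235, 0], 0.0018],
    [[0.194, -0.235, 0], 0.0018],
    [[0.194, -0.235, 0], 0.0018],
    [[0.194, -0.235, 0], 0.0018],
    [[0.194, -0.235, 0], 0.0018],
    [[0.194, -0.235, 0.05], 0.0018],
    [[0.194, -0.235, 0.1], 0.0018],
    [[0.194, -0.235, 0.124], 0.0018],
    [[0.194, -0.235, 0.124], 0.0018],
    [[0.194, -0.235, 0.124], 0.0018],
  ],
)

```text
clock: 5.27
tool_pos: [0.6097, -0.0918, 0.1252]
eef_rot: [0.999, -0.045, -0.003, 0.0]
contact_force: [0.4, -0.8, -0.3]
opening: 0.332
```

```bash
python3 - <<'E'
from h import *
snap("side","s5",(270,110,430,270),4)
E
python3 go.py 0.6113,-0.0910,0.087,-0.089
```

```text
t 5.32 pos [ 0.611  -0.0919  0.1268] yaw -0.0899 tilt [-0.0016  0.0006] F [-0.12 -0.07 -0.07] op 29.5
0.6113,-0.0910,0.087,-0.089 ([0.0003, -0.0013, 0.053], -0.0004)
```

View pics/s5.png

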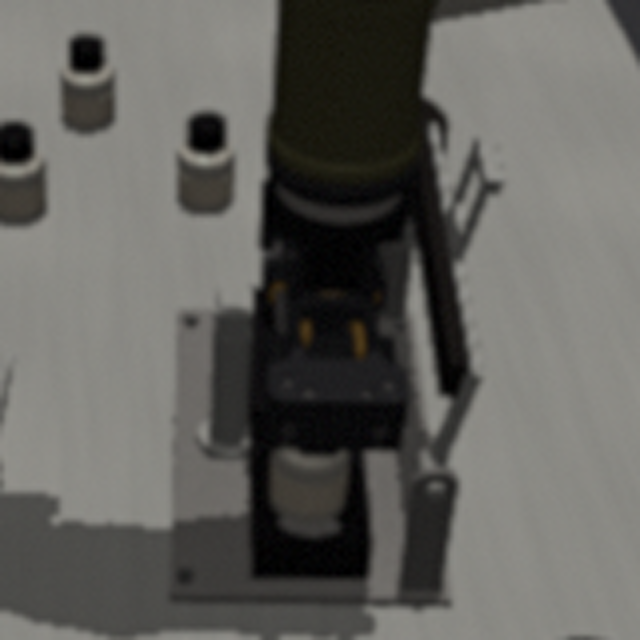

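>>> jog_arm(
  rows=[
    [[0, -0.0008, 0.01], 0],
    [[0, -0.0008, 0.016], 0],
    [[0, -0.0008, 0.022], 0],
    [[0, -0.0008, 0.028], 0],
    [[0, -0.0008, 0.034], 0],
    [[0, -0.0008, 0.04], 0],
    [[0, -0.0008, 0.04], 0],
  ],
)

```text
clock: 5.9
tool_pos: [0.6111, -0.0906, 0.0963]
eef_rot: [0.999, -0.045, -0.001, -0.0]
contact_force: [-0.9, 0.7, 0.2]
opening: 0.333
```

>>> jog_arm(
  rows=[
    [[0, 0, 0.005], 0],
    [[0, 0, 0.01], 0],
    [[0, 0, 0.012], 0],
    [[0, 0, 0.013], 0],
    [[0, 0, 0.013], 0],
  ],
)

```text
clock: 6.32
tool_pos: [0.6116, -0.0907, 0.0873]
eef_rot: [0.999, -0.045, -0.0, 0.0]
contact_force: [-0.5, 0.9, -1.1]
opening: 0.335
```

```bash
python3 go.py
```

```text
t 6.32 pos [ 0.6116 -0.0907  0.0873] yaw -0.0893 tilt [-0.0001  0.0001] F [-0.48  0.86 -1.08] op 29.5
```

>>> jog_arm(
  rows=[
    [[0, 0, 0], 0],
    [[0, 0, 0], 0],
    [[0, 0, 0], 0],
    [[0, 0, -0.05], 0],
    [[0, 0, -0.1], 0],
    [[0, 0, -0.15], 0],
    [[0, 0, -0.15], 0],
  ],
  gripper=46,
)

```text
clock: 6.9
tool_pos: [0.6161, -0.0916, 0.2074]
eef_rot: [0.999, -0.045, 0.007, 0.001]
contact_force: [1.0, -0.3, 1.2]
opening: 0.525
```

```bash
python3 - <<'E'
from h import *
S=snap("side","s6",(260,110,430,270),4);T=snap("top","t6",(170,140,370,260),4)
E
python3 go.py 0.5793,0.2725,0.2,-0.089
```

```text
t 7.0 pos [ 0.6127 -0.0908  0.2019] yaw -0.0892 tilt [0.0042 0.0001] F [-1.09  0.15 -0.15] op 46.2
0.5793,0.2725,0.2,-0.089 ([-0.0876, -0.4785, 0.0021], -0.0001)
```

View pics/s6.png

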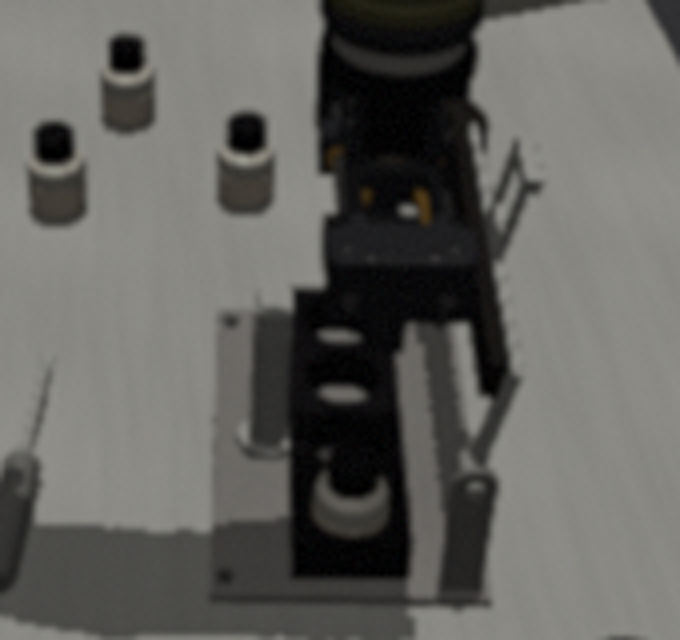

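View pics/t6.png

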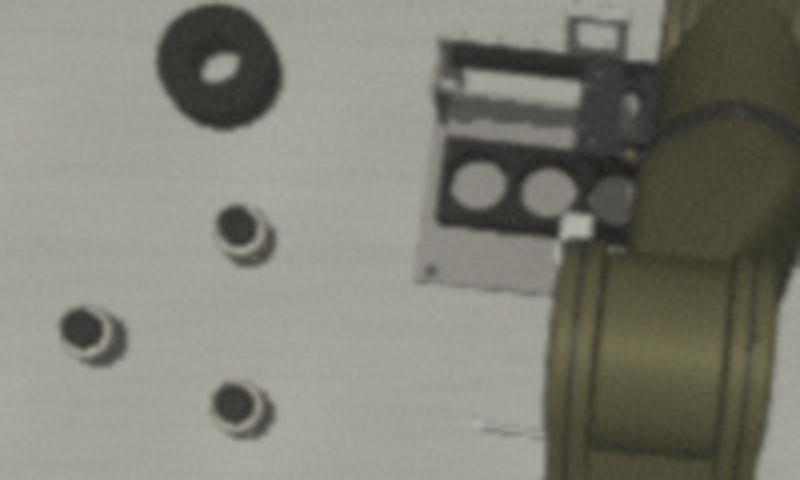

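>>> jog_arm(
  rows=[
    [[-0.0876, -0.4785, 0.002], 0],
    [[-0.0876, -0.4785, 0.002], 0],
    [[-0.0876, -0.4785, 0.002], 0],
    [[-0.0876, -0.4785, 0.002], 0],
    [[-0.0876, -0.4785, 0.002], 0],
    [[-0.0876, -0.4785, 0.002], 0],
    [[-0.0876, -0.4785, 0.002], 0],
    [[-0.0876, -0.4785, 0.002], 0],
    [[-0.0876, -0.4785, 0.05], 0],
    [[-0.0876, -0.4785, 0.1], 0],
    [[-0.0876, -0.4785, 0.1], 0],
    [[-0.0876, -0.4785, 0.1], 0],
    [[-0.0876, -0.4785, 0.1], 0],
  ],
  gripper=60,
)

```text
clock: 8.08
tool_pos: [0.579, 0.2706, 0.1254]
eef_rot: [0.999, -0.046, 0.0, 0.001]
contact_force: [0.3, -0.7, 0.4]
opening: 0.68
```

```bash
python3 - <<'E'
from h import *
S=snap("side","s7",(230,90,430,240),4)
a,sa=darkcen(S,(146,273),65,10);print(fitcap({"side":a})[0])
E
python3 go.py 0.5793,0.2725,0.081,-0.089
```

```text
[0.43522967 0.26332305]
t 8.13 pos [0.5799 0.2707 0.1266] yaw -0.092 tilt [0.0027 0.0004] F [0.84 0.55 0.44] op 60.1
0.5793,0.2725,0.081,-0.089 ([-0.0011, -0.0023, 0.0607], -0.0015)
```

View pics/s7.png

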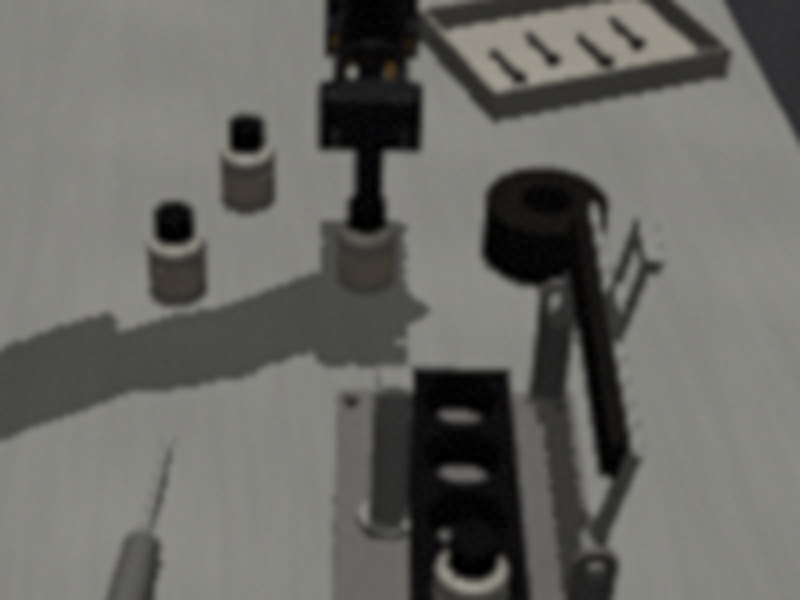

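Fingers are straddling the right bottle at crop (365,210). Descend and grip.

>>> jog_arm(
  rows=[
    [[-0.0006, -0.0018, 0.04], 0],
    [[-0.0006, -0.0018, 0.0607], 0],
    [[-0.0006, -0.0018, 0.0607], 0],
    [[-0.0006, -0.0018, 0.0607], 0],
  ],
)

```text
clock: 8.47
tool_pos: [0.5791, 0.2729, 0.0811]
eef_rot: [0.999, -0.046, 0.001, -0.0]
contact_force: [0.1, 0.2, 0.8]
opening: 0.681
```

>>> jog_arm(
  rows=[
    [[0, 0, 0], 0],
    [[0, 0, 0], 0],
    [[0, 0, 0], 0],
    [[0, 0, 0], 0],
    [[0, 0, 0], 0],
    [[0, 0, 0], 0],
  ],
  gripper=20,
)

```text
clock: 8.97
tool_pos: [0.5783, 0.274, 0.0801]
eef_rot: [0.999, -0.045, 0.001, -0.0]
contact_force: [-0.6, -0.3, 3.7]
opening: 0.335
```

```bash
python3 go.py 0.6162,-0.0331,0.22,-0.089 0.6162,-0.0331,0.126,-0.089
```

```text
t 8.97 pos [0.5783 0.274  0.0801] yaw -0.0892 tilt [ 0.001  -0.0003] F [-0.63 -0.27  3.71] op 29.5
0.6162,-0.0331,0.22,-0.089 ([0.087, 0.4033, -0.1866], -0.0001)
0.6162,-0.0331,0.126,-0.089 ([0.0869, 0.4033, -0.0613], -0.0001)
```

>>> jog_arm(
  rows=[
    [[0, 0, -0.05], 0],
    [[0, 0, -0.1], 0],
    [[0, 0, -0.15], 0],
    [[0, 0, -0.1866], 0],
    [[0.0865, 0.4028, -0.1866], 0],
    [[0.0865, 0.4028, -0.1866], 0],
    [[0.0865, 0.4028, -0.1866], 0],
    [[0.0865, 0.4028, -0.1866], 0],
    [[0.0865, 0.4028, -0.1866], 0],
    [[0.0865, 0.4028, -0.1866], 0],
    [[0.0865, 0.4028, -0.1866], 0],
    [[0.0865, 0.4028, -0.1866], 0],
    [[0.0865, 0.4028, -0.15], 0],
    [[0.0865, 0.4028, -0.1], 0],
    [[0.0865, 0.4028, -0.061], 0],
    [[0.0865, 0.4028, -0.061], 0],
    [[0.0865, 0.4028, -0.061], 0],
    [[0.0865, 0.4028, -0.061], 0],
  ],
)

```text
clock: 10.47
tool_pos: [0.6166, -0.0326, 0.1266]
eef_rot: [0.999, -0.045, 0.001, 0.0]
contact_force: [-0.1, 0.1, -0.1]
opening: 0.334
```

```bash
python3 - <<'E'
from h import *
S=snap("side","s8",(270,110,430,270),4)
E
python3 go.py 0.6162,-0.0331,0.087,-0.089
```

```text
t 10.52 pos [ 0.6171 -0.0327  0.1272] yaw -0.0891 tilt [ 0.0037 -0.    ] F [ 0.3  -0.   -0.26] op 29.3
0.6162,-0.0331,0.087,-0.089 ([-0.0013, 0.0006, 0.0536], -0.0)
```

View pics/s8.png

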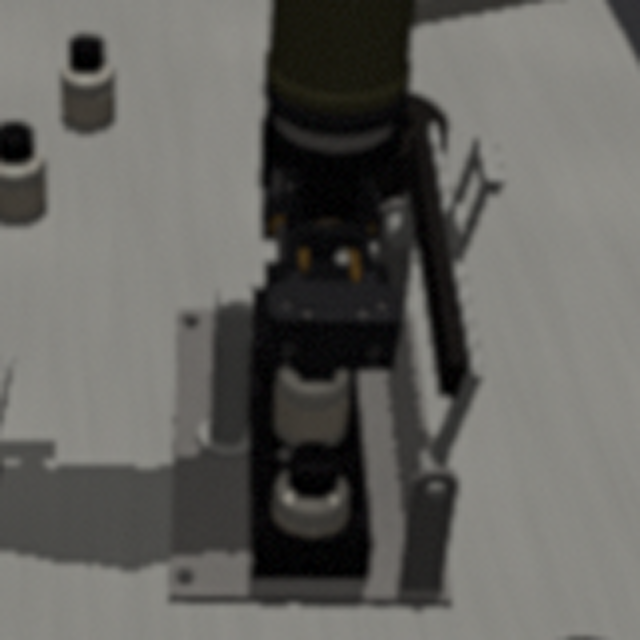

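Bottle hangs over bore 3 (crop 312,400). Lower it.

>>> jog_arm(
  rows=[
    [[-0.0004, 0.0004, 0.01], 0],
    [[-0.0004, 0.0004, 0.016], 0],
    [[-0.0004, 0.0004, 0.022], 0],
    [[-0.0004, 0.0004, 0.028], 0],
    [[-0.0004, 0.0004, 0.034], 0],
    [[-0.0004, 0.0004, 0.04], 0],
    [[-0.0004, 0.0004, 0.046], 0],
    [[-0.0004, 0.0004, 0.051], 0],
    [[-0.0004, 0.0004, 0.054], 0],
    [[-0.0004, 0.0004, 0.054], 0],
  ],
)

```text
clock: 11.35
tool_pos: [0.6155, -0.0332, 0.086]
eef_rot: [0.999, -0.045, 0.0, 0.0]
contact_force: [-3.7, 0.3, 9.5]
opening: 0.331
```

```bash
python3 go.py
```

```text
t 11.35 pos [ 0.6155 -0.0332  0.086 ] yaw -0.0895 tilt [0.0007 0.0002] F [-3.67  0.3   9.53] op 29.2
```

>>> jog_arm(
  rows=[
    [[0, 0, 0], 0],
    [[0, 0, 0], 0],
    [[0, 0, 0], 0],
    [[0, 0, -0.05], 0],
    [[0, 0, -0.1], 0],
    [[0, 0, -0.15], 0],
    [[0, 0, -0.15], 0],
  ],
  gripper=45,
)

```text
clock: 11.93
tool_pos: [0.6197, -0.0334, 0.2041]
eef_rot: [0.999, -0.045, 0.007, -0.0]
contact_force: [1.0, -0.6, 1.1]
opening: 0.509
```

```bash
python3 - <<'E'
from h import *
S=snap("side","s9",(230,90,430,260),4);T=snap("top","t9",(170,140,370,260),4)
for s,t in [((124,292),(222,190)),((146,273),(241,229))]:
    a,sa=darkcen(S,s,65,10);b,sb=darkcen(T,t,95,9)
    print(fitcap({"side":a})[0],fitcap({"top":b})[0])
E
python3 go.py 0.4370,0.2671,0.125,-0.089
```

```text
[0.49267554 0.38661547] [0.49453614 0.39002857]
[0.43522967 0.26332305] [0.43734381 0.26727118]
t 12.03 pos [ 0.6162 -0.0329  0.1987] yaw -0.0892 tilt [ 0.0035 -0.0003] F [-0.48 -0.4  -0.83] op 45.0
0.4370,0.2671,0.125,-0.089 ([-0.274, -0.3772, 0.0974], -0.0001)
```

View pics/s9.png

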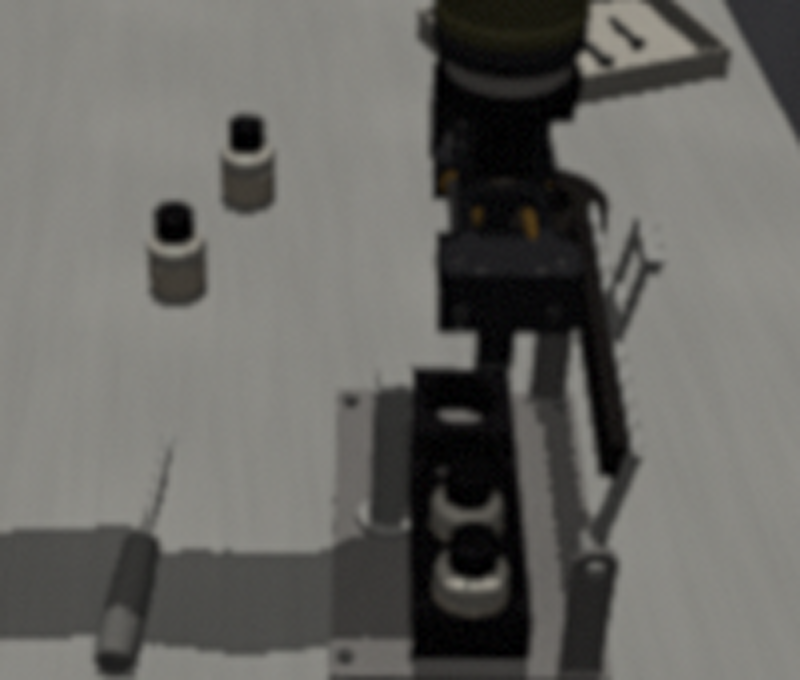

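>>> jog_arm(
  rows=[
    [[-0.274, -0.3772, 0], 0],
    [[-0.274, -0.3772, 0], 0],
    [[-0.274, -0.3772, 0], 0],
    [[-0.274, -0.3772, 0], 0],
    [[-0.274, -0.3772, 0], 0],
    [[-0.274, -0.3772, 0], 0],
    [[-0.274, -0.3772, 0], 0],
    [[-0.274, -0.3772, 0], 0],
    [[-0.274, -0.3772, 0.05], 0],
    [[-0.274, -0.3772, 0.0974], 0],
    [[-0.274, -0.3772, 0.0974], 0],
    [[-0.274, -0.3772, 0.0974], 0],
    [[-0.274, -0.3772, 0.0974], 0],
  ],
  gripper=60,
)

```text
clock: 13.12
tool_pos: [0.4364, 0.2659, 0.1246]
eef_rot: [0.999, -0.046, 0.0, 0.001]
contact_force: [-0.3, -0.6, 1.5]
opening: 0.682
```

```bash
python3 - <<'E'
from h import *
S=snap("side","s10",(230,90,430,240),4)
E
python3 go.py 0.4370,0.2671,0.081,-0.089
```

```text
t 13.17 pos [0.4371 0.2662 0.1253] yaw -0.0916 tilt [ 0.0019 -0.0003] F [0.18 0.34 0.18] op 60.1
0.4370,0.2671,0.081,-0.089 ([-0.0003, -0.0012, 0.0591], -0.0013)
```

View pics/s10.png

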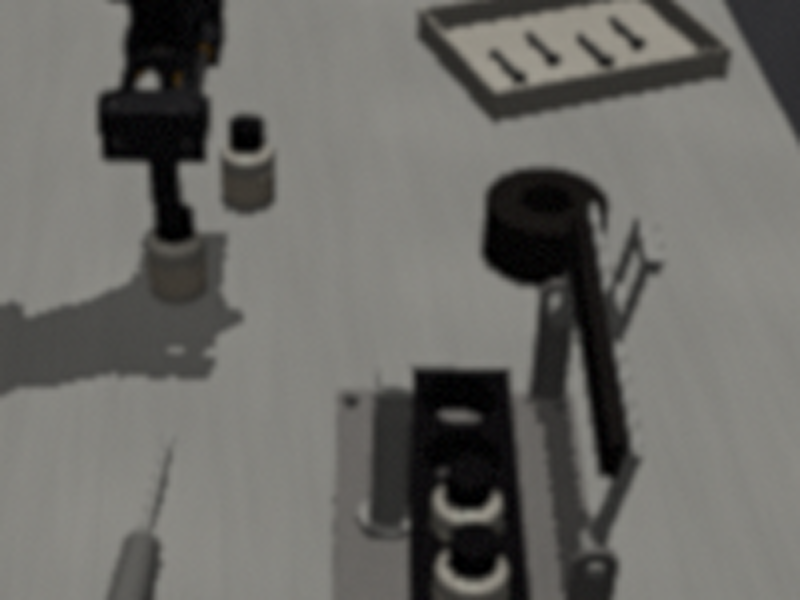

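>>> jog_arm(
  rows=[
    [[-0.0001, -0.001, 0.04], 0],
    [[-0.0001, -0.001, 0.059], 0],
    [[-0.0001, -0.001, 0.059], 0],
    [[-0.0001, -0.001, 0.059], 0],
  ],
)

```text
clock: 13.5
tool_pos: [0.4367, 0.2674, 0.0811]
eef_rot: [0.999, -0.045, 0.001, -0.0]
contact_force: [-0.2, -0.0, 0.2]
opening: 0.679
```

>>> jog_arm(
  rows=[
    [[0, 0, 0], 0],
    [[0, 0, 0], 0],
    [[0, 0, 0], 0],
    [[0, 0, 0], 0],
    [[0, 0, 0], 0],
    [[0, 0, 0], 0],
  ],
  gripper=20,
)

```text
clock: 14.0
tool_pos: [0.4361, 0.2682, 0.0803]
eef_rot: [0.999, -0.045, 0.0, -0.0]
contact_force: [0.2, 0.4, 4.2]
opening: 0.333
```

```bash
python3 go.py 0.6208,0.0247,0.22,-0.089 0.6208,0.0247,0.126,-0.089
```

```text
t 14.0 pos [0.4361 0.2682 0.0803] yaw -0.0891 tilt [ 0.0008 -0.0007] F [0.15 0.39 4.17] op 29.3
0.6208,0.0247,0.22,-0.089 ([0.2744, 0.3013, -0.1862], -0.0)
0.6208,0.0247,0.126,-0.089 ([0.2743, 0.3014, -0.0609], -0.0)
```

>>> jog_arm(
  rows=[
    [[0, 0, -0.05], 0],
    [[0, 0, -0.1], 0],
    [[0, 0, -0.15], 0],
    [[0, 0, -0.186], 0],
    [[0.2743, 0.3013, -0.186], 0],
    [[0.2743, 0.3013, -0.186], 0],
    [[0.2743, 0.3013, -0.186], 0],
    [[0.2743, 0.3013, -0.186], 0],
    [[0.2743, 0.3013, -0.186], 0],
    [[0.2743, 0.3013, -0.186], 0],
    [[0.2743, 0.3013, -0.186], 0],
    [[0.2743, 0.3013, -0.186], 0],
    [[0.2743, 0.3013, -0.15], 0],
    [[0.2743, 0.3013, -0.1], 0],
    [[0.2743, 0.3013, -0.06], 0],
    [[0.2743, 0.3013, -0.06], 0],
    [[0.2743, 0.3013, -0.06], 0],
    [[0.2743, 0.3013, -0.06], 0],
  ],
)

```text
clock: 15.5
tool_pos: [0.6212, 0.0245, 0.1262]
eef_rot: [0.999, -0.045, 0.001, 0.0]
contact_force: [0.2, -0.0, -0.4]
opening: 0.335
```

```bash
python3 - <<'E'
from h import *
S=snap("side","s11",(270,110,430,270),4)
E
python3 go.py 0.6208,0.0247,0.086,-0.089
```

```text
t 15.55 pos [0.6217 0.0245 0.1268] yaw -0.0892 tilt [ 0.0029 -0.0002] F [-0.07 -1.13 -0.45] op 29.5
0.6208,0.0247,0.086,-0.089 ([-0.0013, -0.0002, 0.0544], -0.0001)
```

View pics/s11.png

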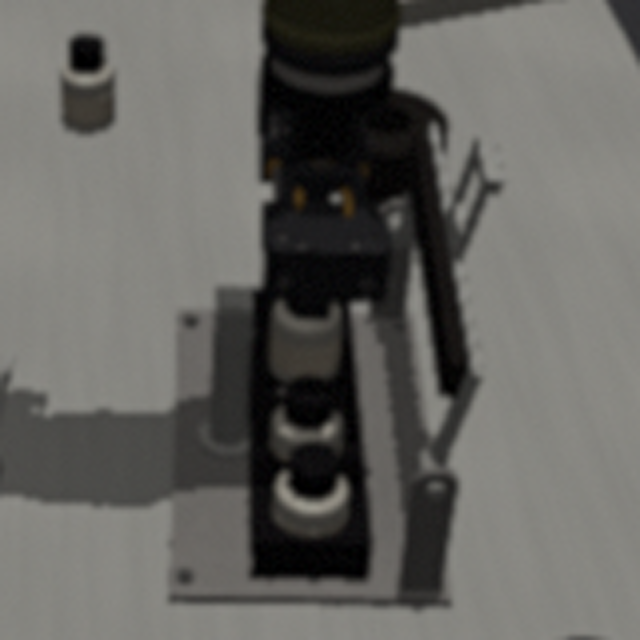

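>>> jog_arm(
  rows=[
    [[-0.0008, 0, 0.01], 0],
    [[-0.0008, 0, 0.016], 0],
    [[-0.0008, 0, 0.022], 0],
    [[-0.0008, 0, 0.028], 0],
    [[-0.0008, 0, 0.034], 0],
    [[-0.0008, 0, 0.04], 0],
    [[-0.0008, 0, 0.046], 0],
    [[-0.0008, 0, 0.051], 0],
    [[-0.0008, 0, 0.054], 0],
    [[-0.0008, 0, 0.054], 0],
  ],
)

```text
clock: 16.38
tool_pos: [0.6205, 0.0249, 0.0862]
eef_rot: [0.999, -0.045, 0.001, -0.0]
contact_force: [-3.6, 1.3, 13.5]
opening: 0.329
```

```bash
python3 go.py
```

```text
t 16.38 pos [0.6205 0.0249 0.0862] yaw -0.0892 tilt [ 0.0014 -0.0007] F [-3.61  1.31 13.51] op 29.0
```

>>> jog_arm(
  rows=[
    [[0, 0, 0], 0],
    [[0, 0, 0], 0],
    [[0, 0, 0], 0],
    [[0, 0, -0.05], 0],
    [[0, 0, -0.1], 0],
    [[0, 0, -0.15], 0],
    [[0, 0, -0.15], 0],
  ],
  gripper=45,
)

```text
clock: 16.97
tool_pos: [0.6244, 0.0242, 0.2037]
eef_rot: [0.999, -0.045, 0.006, -0.001]
contact_force: [0.8, -0.7, 0.2]
opening: 0.511
```

```bash
python3 - <<'E'
from h import *
S=snap("side","s12",(230,90,430,260),4);T=snap("top","t12",(170,140,370,260),4)
for s,t in [((124,292),(222,190))]:
    a,sa=darkcen(S,s,65,10);b,sb=darkcen(T,t,95,9)
    print(fitcap({"side":a})[0],fitcap({"top":b})[0])
E
python3 go.py 0.4940,0.3898,0.125,-0.089
```

```text
[0.49250375 0.38625939] [0.49449645 0.38980739]
t 17.07 pos [0.6209 0.0245 0.1983] yaw -0.0893 tilt [ 0.0033 -0.0004] F [ 0.56 -0.03 -0.2 ] op 44.7
0.4940,0.3898,0.125,-0.089 ([-0.2122, -0.47, 0.0972], -0.0001)
```

View pics/s12.png

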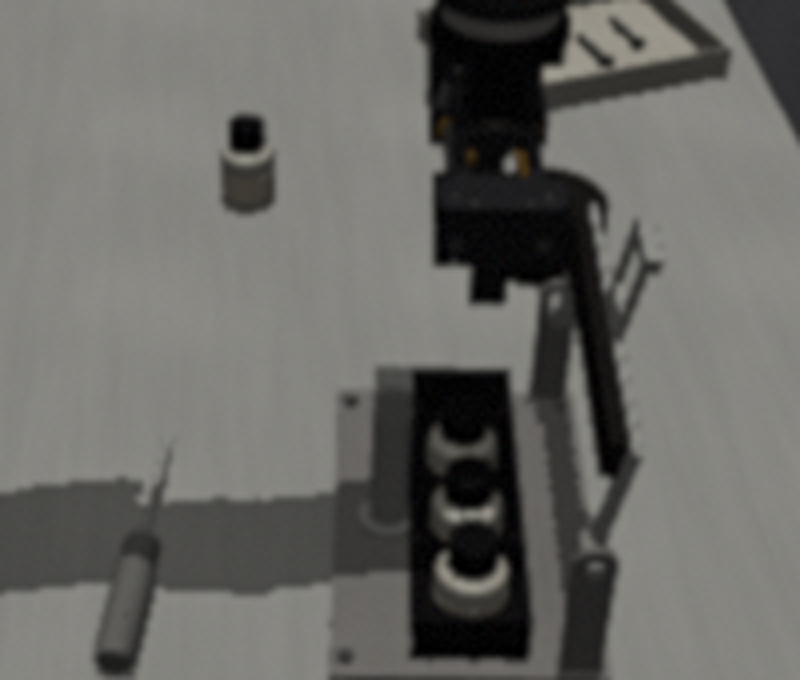

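>>> jog_arm(
  rows=[
    [[-0.2122, -0.47, 0], 0],
    [[-0.2122, -0.47, 0], 0],
    [[-0.2122, -0.47, 0], 0],
    [[-0.2122, -0.47, 0], 0],
    [[-0.2122, -0.47, 0], 0],
    [[-0.2122, -0.47, 0], 0],
    [[-0.2122, -0.47, 0], 0],
    [[-0.2122, -0.47, 0], 0],
    [[-0.2122, -0.47, 0], 0],
    [[-0.2122, -0.47, 0.05], 0],
    [[-0.2122, -0.47, 0.0972], 0],
    [[-0.2122, -0.47, 0.0972], 0],
    [[-0.2122, -0.47, 0.0972], 0],
    [[-0.2122, -0.47, 0.0972], 0],
  ],
  gripper=60,
)

```text
clock: 18.23
tool_pos: [0.4938, 0.3885, 0.1244]
eef_rot: [0.999, -0.046, 0.0, 0.001]
contact_force: [0.4, 0.3, 0.9]
opening: 0.679
```

```bash
python3 - <<'E'
from h import *
S=snap("side","s13",(230,70,430,220),4)
E
python3 go.py 0.4940,0.3898,0.081,-0.089
```

```text
t 18.28 pos [0.4945 0.389  0.1254] yaw -0.0913 tilt [ 0.0023 -0.0006] F [ 0.19  0.35 -0.18] op 59.8
0.4940,0.3898,0.081,-0.089 ([-0.0009, -0.001, 0.0592], -0.0012)
```

View pics/s13.png

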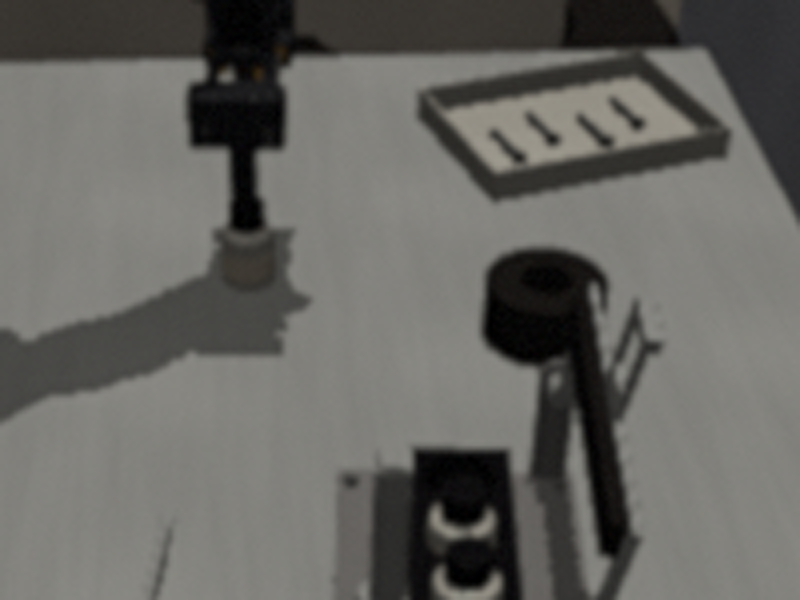

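>>> jog_arm(
  rows=[
    [[-0.0005, -0.001, 0.04], 0],
    [[-0.0005, -0.001, 0.059], 0],
    [[-0.0005, -0.001, 0.059], 0],
    [[-0.0005, -0.001, 0.059], 0],
  ],
)

```text
clock: 18.62
tool_pos: [0.4927, 0.39, 0.0801]
eef_rot: [0.999, -0.045, -0.0, 0.0]
contact_force: [0.3, -0.1, -0.1]
opening: 0.685
```

>>> jog_arm(
  rows=[
    [[0, 0, 0], 0],
    [[0, 0, 0], 0],
    [[0, 0, 0], 0],
    [[0, 0, 0], 0],
    [[0, 0, 0], 0],
    [[0, 0, 0], 0],
  ],
  gripper=20,
)

```text
clock: 19.12
tool_pos: [0.4928, 0.3909, 0.0802]
eef_rot: [0.999, -0.045, 0.0, -0.0]
contact_force: [-1.3, -0.2, 4.1]
opening: 0.331
```

```bash
python3 go.py 0.6255,0.0825,0.22,-0.089 0.6255,0.0825,0.126,-0.089
```

```text
t 19.12 pos [0.4928 0.3909 0.0802] yaw -0.0891 tilt [ 0.0007 -0.0007] F [-1.32 -0.22  4.11] op 29.2
0.6255,0.0825,0.22,-0.089 ([0.213, 0.3937, -0.1865], -0.0)
0.6255,0.0825,0.126,-0.089 ([0.2129, 0.3938, -0.0611], -0.0)
```

>>> jog_arm(
  rows=[
    [[0, 0, -0.05], 0],
    [[0, 0, -0.1], 0],
    [[0, 0, -0.15], 0],
    [[0, 0, -0.186], 0],
    [[0.2125, 0.3937, -0.186], 0],
    [[0.2125, 0.3937, -0.186], 0],
    [[0.2125, 0.3937, -0.186], 0],
    [[0.2125, 0.3937, -0.186], 0],
    [[0.2125, 0.3937, -0.186], 0],
    [[0.2125, 0.3937, -0.186], 0],
    [[0.2125, 0.3937, -0.186], 0],
    [[0.2125, 0.3937, -0.186], 0],
    [[0.2125, 0.3937, -0.15], 0],
    [[0.2125, 0.3937, -0.1], 0],
    [[0.2125, 0.3937, -0.06], 0],
    [[0.2125, 0.3937, -0.06], 0],
    [[0.2125, 0.3937, -0.06], 0],
    [[0.2125, 0.3937, -0.06], 0],
  ],
)

```text
clock: 20.62
tool_pos: [0.6257, 0.0825, 0.1261]
eef_rot: [0.999, -0.044, 0.001, -0.0]
contact_force: [-0.2, -0.8, -0.8]
opening: 0.334
```

```bash
python3 - <<'E'
from h import *
S=snap("side","s14",(270,110,430,270),4)
E
python3 go.py 0.6255,0.0825,0.086,-0.089
```

```text
t 20.67 pos [0.6262 0.0826 0.1267] yaw -0.089 tilt [ 0.0031 -0.0005] F [-0.18  0.5   0.4 ] op 29.1
0.6255,0.0825,0.086,-0.089 ([-0.001, 0.0002, 0.0543], 0.0)
```

View pics/s14.png

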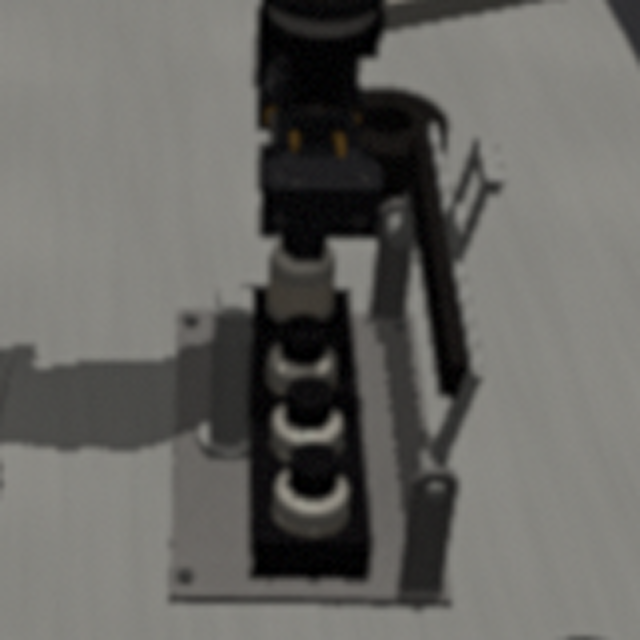

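>>> jog_arm(
  rows=[
    [[-0.0008, 0, 0.01], 0],
    [[-0.0008, 0, 0.016], 0],
    [[-0.0008, 0, 0.022], 0],
    [[-0.0008, 0, 0.028], 0],
    [[-0.0008, 0, 0.034], 0],
    [[-0.0008, 0, 0.04], 0],
    [[-0.0008, 0, 0.046], 0],
    [[-0.0008, 0, 0.051], 0],
    [[-0.0008, 0, 0.054], 0],
    [[-0.0008, 0, 0.054], 0],
  ],
)

```text
clock: 21.5
tool_pos: [0.6253, 0.083, 0.0859]
eef_rot: [0.999, -0.044, 0.001, -0.001]
contact_force: [-2.1, 1.1, 11.7]
opening: 0.335
```

```bash
python3 go.py
```

```text
t 21.5 pos [0.6253 0.083  0.0859] yaw -0.0889 tilt [ 0.002  -0.0012] F [-2.11  1.07 11.74] op 29.5
```

>>> jog_arm(
  rows=[
    [[0, 0, 0], 0],
    [[0, 0, 0], 0],
    [[0, 0, 0], 0],
    [[0, 0, -0.05], 0],
    [[0, 0, -0.1], 0],
    [[0, 0, -0.15], 0],
    [[0, 0, -0.15], 0],
  ],
  gripper=45,
)

```text
clock: 22.08
tool_pos: [0.6286, 0.0823, 0.2036]
eef_rot: [0.999, -0.045, 0.006, -0.001]
contact_force: [0.6, 0.9, -0.1]
opening: 0.512
```

```bash
python3 - <<'E'
from h import *
S=snap("side","s15",(300,90,440,270),4);T=snap("top","t15",(265,130,365,230),6)
print(tri((147.7,388.0),(140.2,318.7)))
for c in ("side","top"):
  for t in("bail_tip","bail_hinge","cross_hole"):
    print(t,c,[(np.round(d["pixel"],1).tolist(),round(d["p"],2)) for d in mark_of(t,c)])
E
python3 go.py
```

```text
(array([ 0.70985906, -0.00939528,  0.23039329]), np.float64(0.01226405634275815))
bail_tip side [([147.2, 393.4], 0.63), ([194.7, 375.9], 0.4)]
bail_hinge side [([194.4, 377.0], 0.87)]
cross_hole side [([189.1, 329.6], 0.69)]
bail_tip top [([140.9, 317.6], 0.76)]
bail_hinge top [([161.4, 315.1], 0.72)]
cross_hole top [([197.5, 313.3], 0.97), ([186.1, 324.1], 0.54), ([191.2, 337.2], 0.52), ([189.3, 324.4], 0.24)]
t 22.48 pos [0.6235 0.0823 0.1952] yaw -0.0892 tilt [-0.0027  0.0008] F [ 0.28 -0.51 -0.48] op 45.1
```

View pics/s15.png

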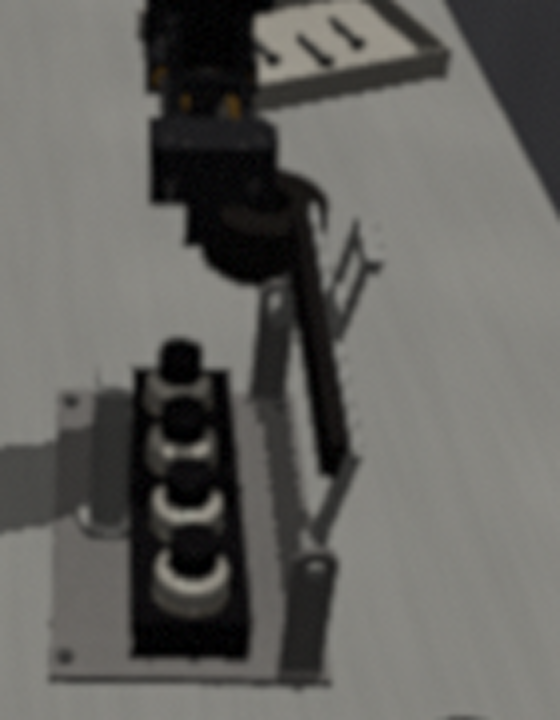

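View pics/t15.png

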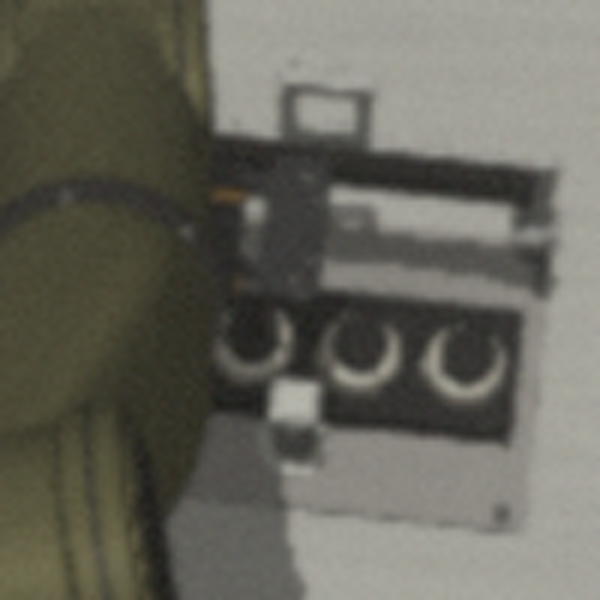

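```bash
python3 - <<'E'
from h import *
print(tri((151.,392.),(144.8,319.8)))
from carfit import tf
for th in(1.65,1.75,1.85,1.95):
    P=[(.064-.133*np.cos(th),y,.0935+.133*np.sin(th)) for y in(-.023,0,.023)]
    W=tf([.6188,-.0042,-.089],P);print(th,W[1].round(3),projN("side",W).round(1).tolist(),projN("top",W).round(1).tolist())
E
python3 go.py 0.628,0.0825,0.33,-0.089 0.79,-0.02,0.33,-0.089 0.79,-0.02,0.222,-0.089 0.79,-0.02,0.215,-0.089
```

```text
(array([ 0.70923829, -0.01368139,  0.22139277]), np.float64(0.00182717407073646))
1.65 [ 0.693 -0.011  0.226] [[385.5, 154.9], [384.3, 148.9], [383.2, 143.2]] [[326.6, 150.0], [318.8, 149.1], [311.0, 148.3]]
1.75 [ 0.706 -0.012  0.224] [[391.4, 155.6], [390.1, 149.7], [388.9, 143.9]] [[327.0, 145.9], [319.3, 145.0], [311.5, 144.2]]
1.85 [ 0.719 -0.013  0.221] [[397.1, 156.8], [395.7, 150.9], [394.4, 145.1]] [[327.5, 142.0], [319.7, 141.2], [312.0, 140.3]]
1.95 [ 0.732 -0.014  0.217] [[402.5, 158.5], [401.0, 152.6], [399.6, 146.8]] [[327.9, 138.5], [320.2, 137.6], [312.5, 136.7]]
t 22.48 pos [0.6235 0.0823 0.1952] yaw -0.0892 tilt [-0.0027  0.0008] F [ 0.28 -0.51 -0.48] op 45.1
0.628,0.0825,0.33,-0.089 ([0.0054, -0.0007, -0.1797], -0.0001)
0.79,-0.02,0.33,-0.089 ([0.2327, 0.1162, -0.1802], -0.0001)
0.79,-0.02,0.222,-0.089 ([0.2331, 0.1161, -0.0362], -0.0001)
0.79,-0.02,0.215,-0.089 ([0.2332, 0.1161, -0.0269], -0.0001)
```

>>> jog_arm(
  rows=[
    [[0.005, 0, -0.05], 0],
    [[0.005, 0, -0.1], 0],
    [[0.005, 0, -0.145], 0],
    [[0.21, 0.105, -0.145], 0],
    [[0.21, 0.105, -0.145], 0],
    [[0.21, 0.105, -0.145], 0],
    [[0.21, 0.105, -0.145], 0],
    [[0.21, 0.105, -0.145], 0],
    [[0.21, 0.105, -0.145], 0],
    [[0.21, 0.105, -0.145], 0],
    [[0.21, 0.105, -0.145], 0],
  ],
  gripper=0,
)

```text
clock: 23.4
tool_pos: [0.7733, -0.0085, 0.3051]
eef_rot: [0.999, -0.044, -0.001, -0.001]
contact_force: [-0.5, 0.4, -0.6]
opening: 0.006
```

```bash
python3 - <<'E'
from h import *
S=snap("side","s16",(260,60,460,260),3)
E
python3 go.py 0.775,-0.018,0.212,-0.089 0.615,-0.004,0.212,-0.089
```

```text
t 23.45 pos [ 0.7733 -0.0083  0.3057] yaw -0.0874 tilt [-0.0011 -0.0012] F [-0.5  -0.58 -0.04] op 0.5
0.775,-0.018,0.212,-0.089 ([0.0035, 0.0129, 0.1249], 0.0008)
0.615,-0.004,0.212,-0.089 ([-0.2107, 0.0129, 0.1251], 0.0008)
```

View pics/s16.png

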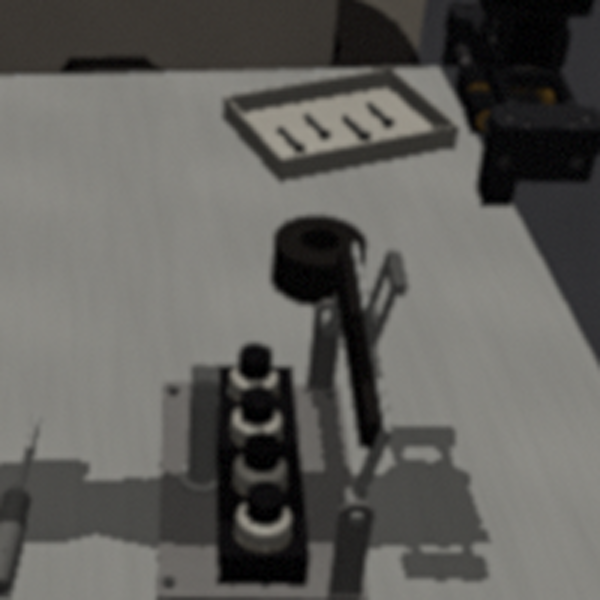

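>>> jog_arm(
  rows=[
    [[0.0035, 0.0129, 0.05], 0],
    [[0.0035, 0.0129, 0.1], 0],
    [[0.0035, 0.0129, 0.125], 0],
    [[0.0035, 0.0129, 0.125], 0],
    [[-0.02, 0.0129, 0.125], 0],
    [[-0.04, 0.0129, 0.125], 0],
    [[-0.055, 0.0129, 0.125], 0],
    [[-0.07, 0.0129, 0.125], 0],
    [[-0.08, 0.0129, 0.125], 0],
    [[-0.09, 0.0129, 0.125], 0],
    [[-0.1, 0.0129, 0.125], 0],
    [[-0.11, 0.0129, 0.125], 0],
  ],
)

```text
clock: 24.45
tool_pos: [0.6923, -0.0112, 0.2152]
eef_rot: [0.999, -0.044, 0.003, -0.0]
contact_force: [0.6, -0.6, 0.3]
opening: 0.003
```

```bash
python3 - <<'E'
from h import *
S=snap("side","s17",(260,60,460,260),3)
E
python3 go.py 0.615,-0.004,0.212,-0.089
```

```text
t 24.5 pos [ 0.6907 -0.0111  0.215 ] yaw -0.0878 tilt [ 0.0032 -0.001 ] F [-1.45 -0.06  0.23] op 0.3
0.615,-0.004,0.212,-0.089 ([-0.1014, -0.0006, 0.0037], 0.0006)
```

View pics/s17.png

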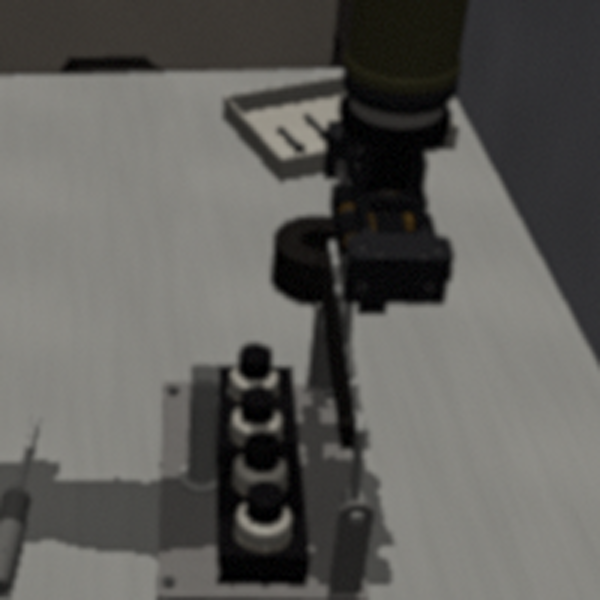

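>>> jog_arm(
  rows=[
    [[-0.012, 0, 0], 0],
    [[-0.024, 0, 0], 0],
    [[-0.036, 0, 0], 0],
    [[-0.048, 0, 0], 0],
    [[-0.06, 0, 0], 0],
    [[-0.072, 0, 0], 0],
    [[-0.084, 0, 0], 0],
    [[-0.094, 0, 0], 0],
    [[-0.104, 0, 0], 0],
    [[-0.104, 0, 0], 0],
    [[-0.104, 0, 0], 0],
  ],
)

```text
clock: 25.42
tool_pos: [0.6135, -0.0052, 0.2124]
eef_rot: [0.999, -0.044, 0.0, -0.0]
contact_force: [0.0, -0.3, -0.1]
opening: 0.005
```

```bash
python3 - <<'E'
from h import *
S=snap("side","s18",(260,60,460,260),3)
E
python3 go.py 0.58,-0.001,0.212,-0.089
```

```text
t 25.47 pos [ 0.6138 -0.0053  0.2122] yaw -0.089 tilt [ 0.0007 -0.0001] F [ 0.84 -0.96  0.3 ] op 0.4
0.58,-0.001,0.212,-0.089 ([-0.0454, -0.0017, 0.0003], 0.0)
```

View pics/s18.png

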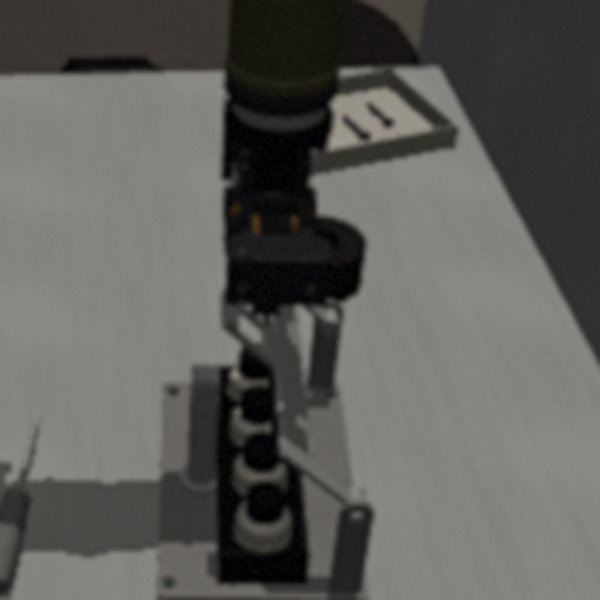

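>>> jog_arm(
  rows=[
    [[0, 0, -0.05], 0],
    [[0, 0, -0.05], 0],
    [[0, 0.15, -0.05], 0],
    [[0, 0.3, -0.05], 0],
    [[0, 0.3, -0.05], 0],
    [[0, 0.3, -0.05], 0],
    [[0, 0.3, -0.05], 0],
    [[0, 0.3, -0.05], 0],
    [[0, 0.3, -0.05], 0],
    [[0, 0.3, -0.05], 0],
  ],
  gripper=50,
)

```text
clock: 26.3
tool_pos: [0.5935, -0.2309, 0.2493]
eef_rot: [0.999, -0.046, 0.0, 0.0]
contact_force: [-0.0, 1.3, 0.8]
opening: 0.57
```

```bash
python3 - <<'E'
from h import *
S=snap("side","s19",(300,130,420,270),5);T=snap("top","t19",(265,130,365,230),6)
E
python3 go.py
```

```text
t 26.4 pos [ 0.5943 -0.2274  0.2492] yaw -0.0868 tilt [ 0.0004 -0.0018] F [1.16 0.61 0.54] op 50.0
```

View pics/s19.png

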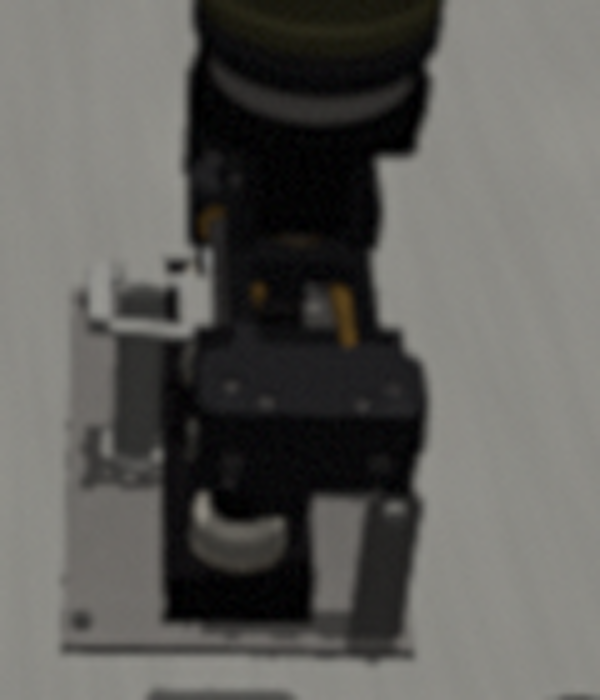

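View pics/t19.png

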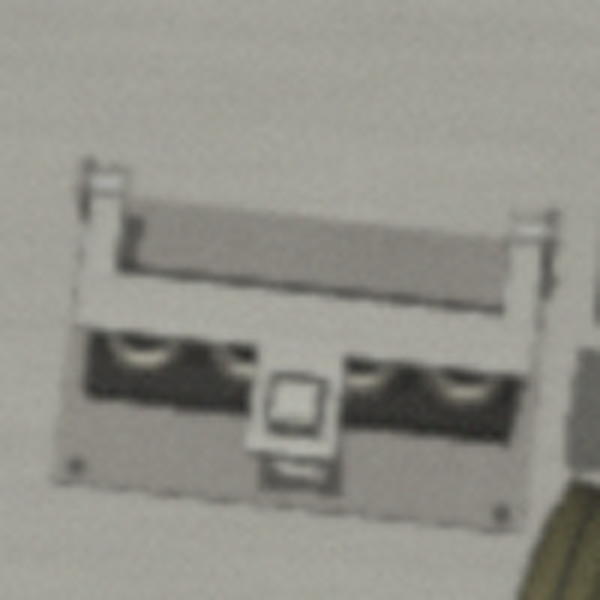

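```bash
cat > pinfit.py <<'E'
from carfit import *
def pinpts(p):  # p: x,y,yaw of head centre; z pin head .010, axis .013
    z=.010
    A=box(-.009,.009,-.008,.008,0,.02); B=box(.009,.027,-.008,.008,.006,.020)
    a=np.linspace(0,2*np.pi,16,endpoint=False)
    C=[(x,.005*np.cos(t),.013+.005*np.sin(t)) for x in(.027,.053) for t in a]+[(.057,0,.013)]
    return [tf(p,q) for q in(A,B,C)]
def rp(cam,p,win):
    x0,y0,x1,y1=win
    m=mask(cam,[(q,1,"set") for q in pinpts(p)],win).astype(np.float32)
    return cv2.resize(m,(x1-x0,y1-y0),interpolation=cv2.INTER_AREA)
def org(im,win):
    x0,y0,x1,y1=win;f=im[y0:y1,x0:x1].astype(np.float32);s=f[:,:,0]-f[:,:,2]
    return s
E
python3 - <<'E'
from pinfit import *
S=cv2.imread("pics/s1.png")[:,:,::-1];T=cv2.imread("pics/t1.png")[:,:,::-1]
WT=(400,185,432,225);WS=(325,325,380,360)
s=org(T,WT);print(s.max(),np.percentile(s,[5,50,90,98]));s2=org(S,WS);print(s2.max(),np.percentile(s2,[5,50,90,98]))
OT=np.clip((s-8)/(60-8),0,1);OS=np.clip((s2-6)/(60-6),0,1)
def cost(p,w):
    c=0
    if 't' in w:c+=np.abs(rp("top",p,WT)-OT).sum()*1.5
    if 's' in w:c+=np.abs(rp("side",p,WS)-OS).sum()
    return c
g=atz("top",(205,413),.01);h=atz("top",(193,419),.013);yaw=np.arctan2(h[1]-g[1],h[0]-g[0])
p0=[g[0],g[1],yaw];print(p0)
for w in('t','s','ts'):
    r_=minimize(cost,p0,args=(w,),method="Nelder-Mead",options=dict(initial_simplex=[p0,[p0[0]+.008,p0[1],p0[2]],[p0[0],p0[1]+.008,p0[2]],[p0[0],p0[1],p0[2]+.1]],xatol=1e-4,fatol=.01));print(w,r_.x.round(4),r_.fun)
p=r_.x
cv2.imwrite("pics/pft.png",cv2.resize((np.hstack([OT,rp("top",p,WT)])*255).astype(np.uint8),None,fx=8,fy=8,interpolation=0));cv2.imwrite("pics/pfs.png",cv2.resize((np.vstack([OS,rp("side",p,WS)])*255).astype(np.uint8),None,fx=8,fy=8,interpolation=0))
E
cat > /dev/null
```

```text
86.0 [ 7.    9.   15.   75.42]
102.0 [  4.   6.  68. 100.]
[np.float64(0.5748641480048844), np.float64(-0.331055511526289), np.float64(-0.46116840440452056)]
t [ 0.5729 -0.3373 -0.5532] 54.22536849975586
s [ 0.5705 -0.3364 -0.5831] 69.74710845947266
ts [ 0.5713 -0.3361 -0.5892] 134.30360412597656
```

View pics/pft.png

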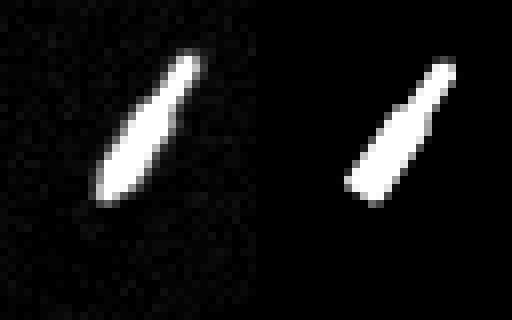

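View pics/pfs.png

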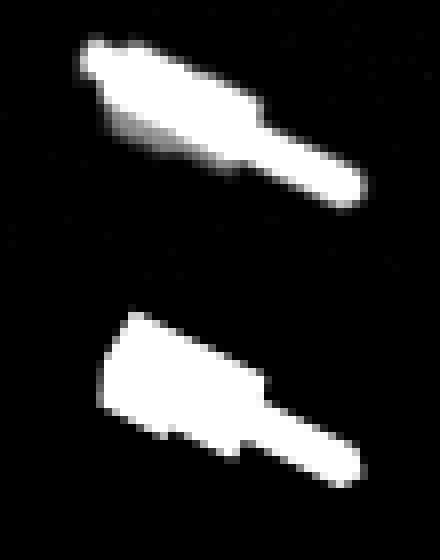

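```bash
sed -i 's/return \[tf(p,q) for q in(A,B,C)\]/D=box(-.016,-.009,-.004,.004,.009,.018)\n    return [tf(p,q) for q in(A,B,C,D)]/' pinfit.py
python3 - <<'E'
from pinfit import *
S=cv2.imread("pics/s1.png")[:,:,::-1];T=cv2.imread("pics/t1.png")[:,:,::-1]
WT=(400,185,432,225);WS=(325,325,380,360)
s=org(T,WT);s2=org(S,WS)
OT=np.clip((s-10)/(70-10),0,1);OS=np.clip((s2-6)/(40-6),0,1)
def cost(p,w):
    c=0
    if 't' in w:c+=np.abs(rp("top",p,WT)-OT).sum()*1.5
    if 's' in w:c+=np.abs(rp("side",p,WS)-OS).sum()
    return c
p0=[.572,-.3365,-.57]
for w in('t','s','ts'):
    r_=minimize(cost,p0,args=(w,),method="Nelder-Mead",options=dict(initial_simplex=[p0,[p0[0]+.008,p0[1],p0[2]],[p0[0],p0[1]+.008,p0[2]],[p0[0],p0[1],p0[2]+.1]],xatol=1e-4,fatol=.01));print(w,r_.x.round(4),r_.fun)
p=r_.x
cv2.imwrite("pics/pft.png",cv2.resize((np.hstack([OT,rp("top",p,WT)])*255).astype(np.uint8),None,fx=8,fy=8,interpolation=0));cv2.imwrite("pics/pfs.png",cv2.resize((np.vstack([OS,rp("side",p,WS)])*255).astype(np.uint8),None,fx=8,fy=8,interpolation=0))
E
```

```text
t [ 0.5739 -0.3377 -0.5674] 24.126564025878906
s [ 0.5711 -0.3368 -0.5879] 40.02574157714844
ts [ 0.5716 -0.3366 -0.5848] 74.74264526367188
```

View pics/pft.png

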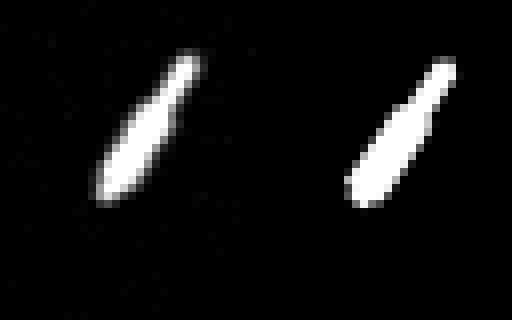

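View pics/pfs.png

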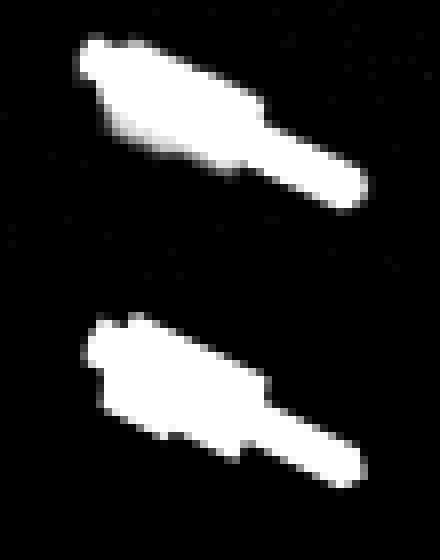

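```bash
python3 - <<'E'
from h import *
print(atz("top",(190,385),.01),atz("top",(229,440),.01))
E
python3 go.py 0.5735,-0.338,0.11,-0.58 0.5735,-0.338,0.031,-0.58
```

```text
[ 0.62392489 -0.23762524  0.01      ] [ 0.49598017 -0.41948678  0.01      ]
t 26.4 pos [ 0.5943 -0.2274  0.2492] yaw -0.0868 tilt [ 0.0004 -0.0018] F [1.16 0.61 0.54] op 50.0
0.5735,-0.338,0.11,-0.58 ([-0.0149, 0.1496, 0.1853], 0.2466)
0.5735,-0.338,0.031,-0.58 ([-0.0149, 0.1498, 0.2906], 0.2466)
```

>>> jog_arm(
  rows=[
    [[-0.0149, 0.1496, 0.02], 0.2466],
    [[-0.0149, 0.1496, 0.04], 0.2466],
    [[-0.0149, 0.1496, 0.06], 0.2466],
    [[-0.0149, 0.1496, 0.1], 0.2466],
    [[-0.0149, 0.1496, 0.15], 0.2466],
    [[-0.0149, 0.1496, 0.172], 0.2466],
    [[-0.0149, 0.1496, 0.172], 0.2466],
    [[-0.0149, 0.1496, 0.172], 0.2466],
    [[-0.0149, 0.1496, 0.172], 0.2466],
  ],
  gripper=38,
)

```text
clock: 27.15
tool_pos: [0.5741, -0.3397, 0.1219]
eef_rot: [0.958, -0.286, 0.001, 0.0]
contact_force: [0.5, -0.1, -0.5]
opening: 0.432
```

```bash
python3 - <<'E'
from h import *
S=snap("side","s20",(270,240,430,370),5);T=snap("top","t20",(370,150,470,250),6)
E
python3 go.py 0.5735,-0.338,0.031,-0.58
```

```text
t 27.25 pos [ 0.574  -0.3404  0.1225] yaw -0.5814 tilt [ 0.004  -0.0004] F [ 0.1  -0.21  0.04] op 37.5
0.5735,-0.338,0.031,-0.58 ([-0.0028, -0.0023, 0.1219], -0.0007)
```

View pics/s20.png

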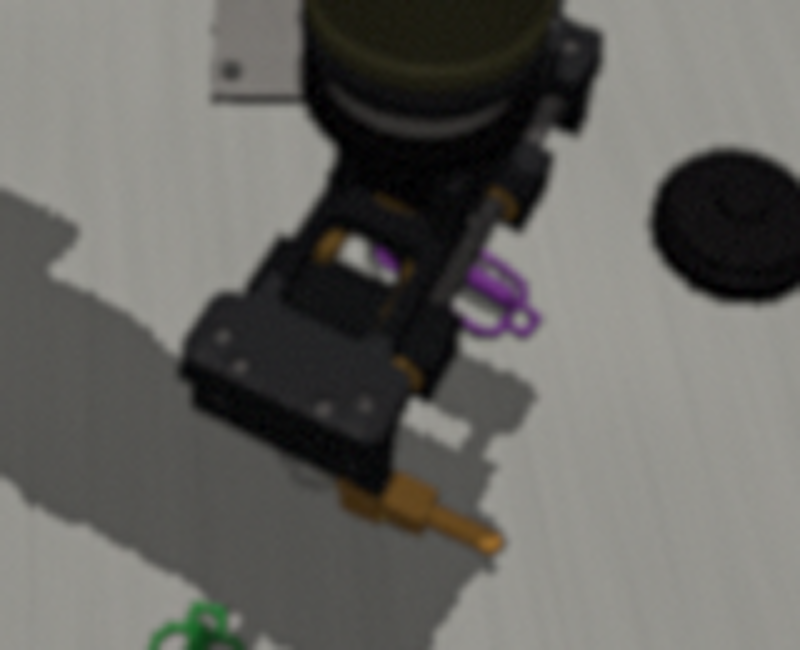

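>>> jog_arm(
  rows=[
    [[-0.0015, -0.0023, 0.03], 0],
    [[-0.0015, -0.0023, 0.06], 0],
    [[-0.0015, -0.0023, 0.08], 0],
    [[-0.0015, -0.0023, 0.095], 0],
    [[-0.0015, -0.0023, 0.11], 0],
    [[-0.0015, -0.0023, 0.12], 0],
    [[-0.0015, -0.0023, 0.12], 0],
    [[-0.0015, -0.0023, 0.12], 0],
    [[-0.0015, -0.0023, 0.12], 0],
  ],
)

```text
clock: 28.0
tool_pos: [0.5729, -0.3387, 0.031]
eef_rot: [0.958, -0.287, 0.001, 0.0]
contact_force: [-0.2, 1.1, 0.0]
opening: 0.428
```

```bash
python3 - <<'E'
from h import *
S=snap("side","s21",(270,260,430,390),5)
E
python3 go.py 0.5735,-0.338,0.031,-0.58
```

```text
t 28.05 pos [ 0.5729 -0.3387  0.0312] yaw -0.5824 tilt [0.0017 0.0001] F [ 0.46 -0.93  0.7 ] op 38.1
0.5735,-0.338,0.031,-0.58 ([0.0001, -0.0013, 0.0002], -0.0012)
```

View pics/s21.png

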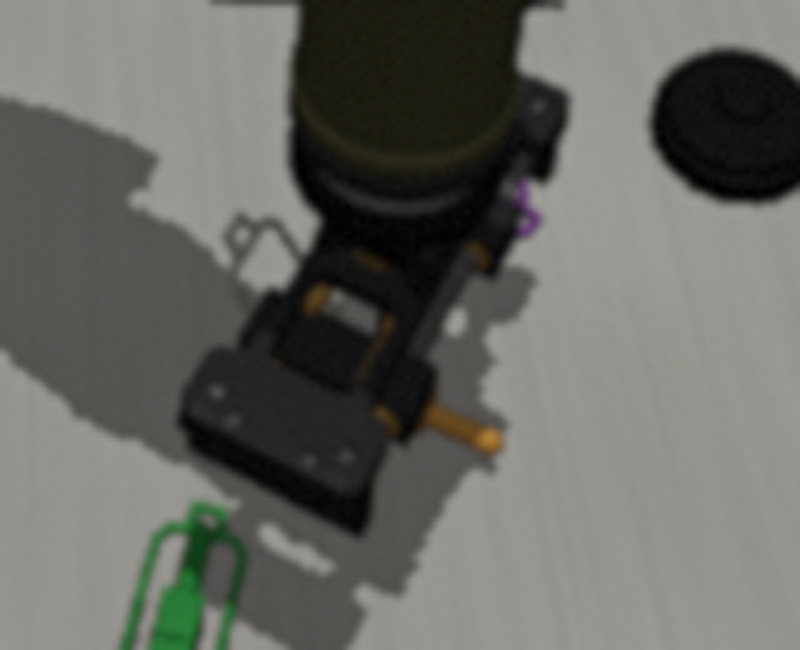

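Close on the pin, gently but firmly.

>>> jog_arm(
  rows=[
    [[0, 0, 0], 0],
    [[0, 0, 0], 0],
    [[0, 0, 0], 0],
    [[0, 0, 0], 0],
    [[0, 0, 0], 0],
    [[0, 0, 0], 0],
  ],
  gripper=8,
  newtons=25,
)

```text
clock: 28.55
tool_pos: [0.5726, -0.3383, 0.0306]
eef_rot: [0.958, -0.287, 0.0, -0.0]
contact_force: [0.5, -0.2, 2.3]
opening: 0.179
```

```bash
python3 go.py
```

```text
t 28.55 pos [ 0.5726 -0.3383  0.0306] yaw -0.5823 tilt [ 0.0006 -0.0002] F [ 0.49 -0.23  2.33] op 15.7
```

>>> jog_arm(
  rows=[
    [[0, 0, -0.02], 0],
    [[0, 0, -0.05], 0],
    [[0, 0, -0.09], 0],
    [[0, 0, -0.13], 0],
    [[0, 0, -0.17], 0],
    [[0, 0, -0.2], 0],
    [[0, 0, -0.2], 0],
    [[0, 0, -0.2], 0],
  ],
)

```text
clock: 29.22
tool_pos: [0.5728, -0.3387, 0.1822]
eef_rot: [0.958, -0.287, 0.001, 0.0]
contact_force: [-0.3, 0.2, -1.5]
opening: 0.176
```

```bash
python3 - <<'E'
from h import *
from carfit import tf
T=cv2.imread("pics/t19_full.png");g=cv2.cvtColor(T,cv2.COLOR_BGR2GRAY)
print(g[188:208,304:326])
for p in([.6188,-.0042,-.089],[.620,-.0039,-.0904]):
    P=tf(p,[(-.048+a,b,.125) for a,b in((0,0),(-.011,-.012),(-.011,.012),(.011,.012),(.011,-.012))]);print(P[0].round(4),projN("top",P).round(2).tolist())
S=snap("side","s22",(240,180,430,320),4)
E
python3 go.py
```

```text
[[ 62  59  65  99 149 163 168 167 165 167 167 168 168 166 168 168 167 166
  159 153 155 159]
 [ 77  60  56  92 146 167 168 166 169 168 171 166 168 169 167 167 166 160
  131 111 119 124]
 [110 104 104 114 150 167 170 169 168 169 168 168 168 167 171 169 170 157
  109  72  66  76]
 [137 146 148 145 158 164 157 156 156 154 156 158 159 165 170 170 170 159
  112  74  58  62]
 [111 119 133 143 159 154 129 113 114 112 115 117 129 142 156 161 169 161
  126 109 108 104]
 [ 79  83  97 132 152 144 121 123 133 129 124 118 117 117 113 131 159 159
  131 137 143 146]
 [ 62  63  86 134 152 141 128 148 162 165 163 160 159 146 113 124 152 153
  116 110 115 114]
 [ 55  57  90 144 156 137 139 162 175 174 174 175 171 148 113 122 149 139
  104  85  80  87]
 [ 50  57  93 147 153 129 137 166 177 175 176 175 169 141 109 134 149 122
   85  71  60  65]
 [ 50  52  92 147 153 121 140 168 176 180 177 180 171 139 114 143 156 121
   75  59  58  60]
 [ 68  66  94 146 153 126 154 167 172 170 172 174 168 142 113 149 154 113
   68  54  55  55]
 [108 105 116 153 156 126 141 147 148 150 152 157 155 128 111 147 153 104
   
[... 403 characters left out ...]
62 162 162 166 165 168 175 174 175 170 173 170 169 149 121
  126 134 137 136]
 [139 134 126 122 114 116 129 137 144 156 160 163 163 163 163 159 139 113
  125 134 137 135]
 [137 136 129 119 102  94 102 114 118 121 115 111 115 113 117 120 110 102
  125 135 134 134]
 [135 137 135 131 106  96 111 135 145 139 126 119 120 114 101  94  90  97
  121 134 137 136]]
[5.71e-01 1.00e-04 1.25e-01] [[313.95, 196.81], [317.43, 200.71], [309.69, 199.85], [310.49, 192.92], [318.2, 193.78]]
[5.722e-01 4.000e-04 1.250e-01] [[313.84, 196.42], [317.31, 200.32], [309.58, 199.46], [310.38, 192.54], [318.1, 193.4]]
t 29.27 pos [ 0.572  -0.3379  0.1805] yaw -0.5824 tilt [-0.0003 -0.0001] F [-0.17  1.02 -1.46] op 15.6
```

View pics/s22.png

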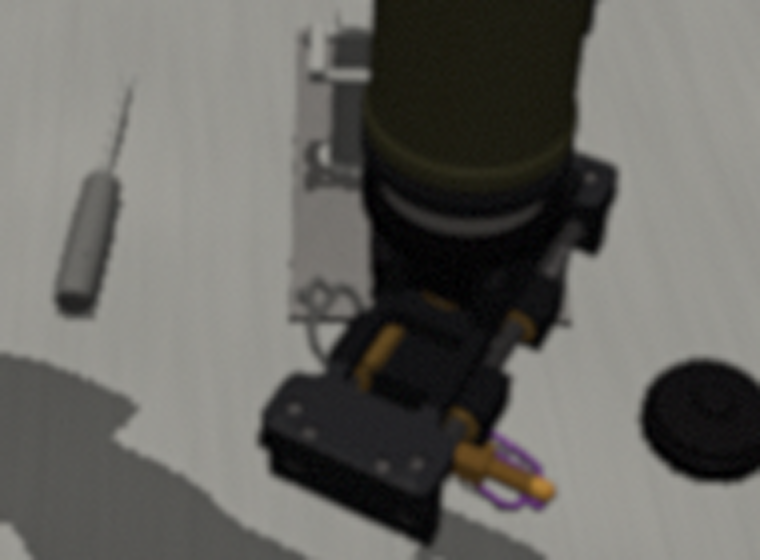

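```bash
python3 go.py 0.494,0.0079,0.18,-0.0895 0.494,0.0079,0.1287,-0.0895
```

```text
t 29.27 pos [ 0.572  -0.3379  0.1805] yaw -0.5824 tilt [-0.0003 -0.0001] F [-0.17  1.02 -1.46] op 15.6
0.494,0.0079,0.18,-0.0895 ([-0.3404, -0.3279, 0.0008], -0.2464)
0.494,0.0079,0.1287,-0.0895 ([-0.3404, -0.3279, 0.0692], -0.2464)
```

>>> jog_arm(
  rows=[
    [[-0.02, -0.02, -0.02], -0.02],
    [[-0.05, -0.05, -0.02], -0.05],
    [[-0.08, -0.08, -0.02], -0.08],
    [[-0.11, -0.11, -0.02], -0.11],
    [[-0.14, -0.14, -0.02], -0.14],
    [[-0.17, -0.17, -0.02], -0.17],
    [[-0.2, -0.2, -0.02], -0.2],
    [[-0.23, -0.23, -0.02], -0.22],
    [[-0.26, -0.26, -0.02], -0.2464],
    [[-0.29, -0.29, -0.02], -0.2464],
    [[-0.32, -0.31, 0], -0.2464],
    [[-0.335, -0.325, 0.02], -0.2464],
    [[-0.3404, -0.3279, 0.035], -0.2464],
    [[-0.3404, -0.3279, 0.045], -0.2464],
    [[-0.3404, -0.3279, 0.045], -0.2464],
    [[-0.3404, -0.3279, 0.045], -0.2464],
  ],
)

```text
clock: 30.6
tool_pos: [0.494, 0.0065, 0.1458]
eef_rot: [0.999, -0.045, -0.001, 0.001]
contact_force: [0.3, -0.5, -0.9]
opening: 0.176
```

```bash
python3 - <<'E'
from h import *
S=snap("side","s23",(240,130,430,270),4);T=snap("top","t23",(270,140,370,240),6)
E
python3 go.py 0.494,0.0079,0.1287,-0.0895
```

```text
t 30.7 pos [0.4948 0.0064 0.1467] yaw -0.0915 tilt [0.0007 0.0006] F [ 0.    0.03 -1.57] op 15.7
0.494,0.0079,0.1287,-0.0895 ([-0.0013, -0.0019, 0.024], -0.001)
```

View pics/s23.png

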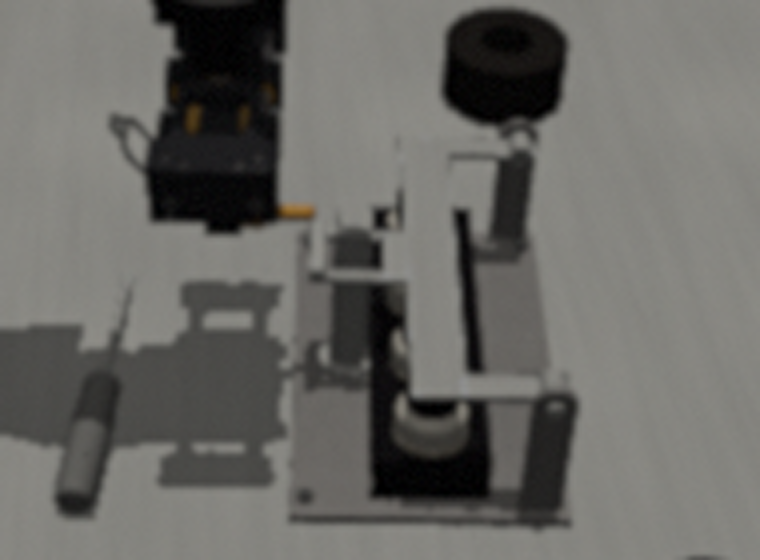

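View pics/t23.png

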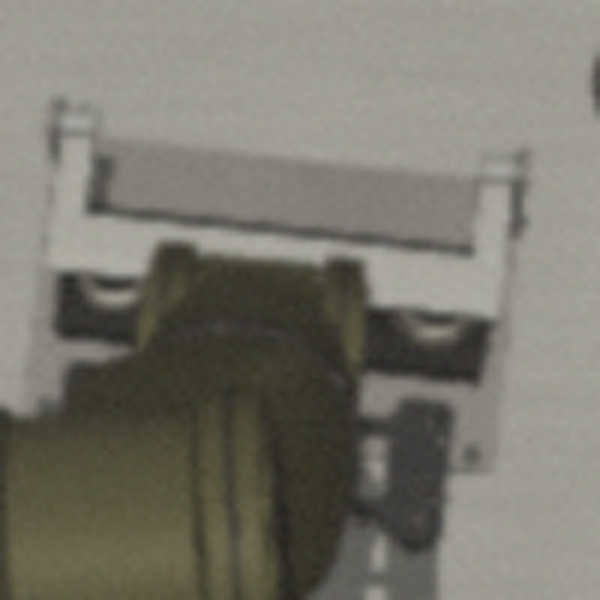

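Run:
```python
from h import *
st=get_state();p=st["tool_pos"];u=np.array([.996,-.0905,0])
tip=p+u*.0563+[0,0,-.0177]
print(projN("side",[tip,tip-u*.02]))
im=cv2.imread("pics/s23_full.png")[:,:,::-1].astype(int);d=im[:,:,0]-im[:,:,2]
print(d[176:190,306:324])
```

```text
[[319.77359364 181.83596871]
 [311.38203388 181.6831896 ]]
[[-1 -6  1  3  5  6  5  6  6  6  5  5  6  6  5  5  6  6]
 [-1 -1  2  3  5  6  5  5  7  6  5  5  6  6  5  5  6  5]
 [ 1 -1  1  2  5  4  5  4  5  5  5  5  5  6  5  5  6  5]
 [ 1 -1  1  2  4  4  5  5  3  5  5  6  5  5  6  6  6  6]
 [ 2 -2  2  6 13 19 21 21 19 20 19 17 11  6  5  6  6  6]
 [-2  1  6 20 41 59 65 63 62 59 58 48 28  9  6  6  6  6]
 [-2  1 10 34 65 86 94 93 90 90 91 78 44 14  6  6  6  5]
 [ 0 -2  6 31 58 75 81 79 81 81 81 68 36 11  5  5  5  5]
 [ 1  0  2 11 23 31 34 34 35 36 36 30 16  8  6  5  5  5]
 [ 4  4  3  5  8  9  9  8  9  9  9  9  7  5  5  6  6  4]
 [ 8  3  5  6  6  6  6  4  6  7  7  6  5  6  6  6  6  5]
 [ 6  6  5  6  5  5  5  5  5  6  5  4  6  5  6  5  6  5]
 [ 7  6  6  6  5  5  6  6  6  5  5  5  5  6  5  5  5  4]
 [ 6  5  6  6  6  5  7  6  5  5  3  4  5  6  5  4  4  4]]
```

>>> jog_arm(
  rows=[
    [[-0.0008, -0.0019, 0.008], -0.001],
    [[-0.0008, -0.0019, 0.016], -0.001],
    [[-0.0008, -0.0019, 0.0238], -0.001],
    [[-0.0008, -0.0019, 0.0238], -0.001],
    [[-0.0008, -0.0019, 0.0238], -0.001],
    [[-0.0008, -0.0019, 0.0238], -0.001],
  ],
)

```text
clock: 31.2
tool_pos: [0.4939, 0.009, 0.1286]
eef_rot: [0.999, -0.044, -0.0, 0.0]
contact_force: [-0.3, -0.1, 0.2]
opening: 0.173
```

```bash
for i in 1; do python3 go.py 0.494,0.0079,0.1287,-0.0895; done
python3 - <<'E'
from h import *
S=snap("side","s24",(280,140,380,230),6)
print(get_state()["tool_pos"])
im=S.astype(int);d=im[:,:,0]-im[:,:,2]
print(d[182:198,306:324])
E
```

```text
t 31.2 pos [0.4939 0.009  0.1286] yaw -0.0876 tilt [-0.0002  0.0001] F [-0.32 -0.14  0.15] op 15.3
0.494,0.0079,0.1287,-0.0895 ([0.0003, 0.0014, -0.0002], 0.0009)
[0.49401376 0.00900206 0.12869617]
[[-3  1  0  3  4  6  5  5  6  6  6  6  6  6  6  5  5  6]
 [ 0 -1  0  2  5  5  5  4  5  5  5  6  6  5  6  5  5  6]
 [ 1 -2  0  3  5  5  6  4  5  6  6  4  5  5  5  5  5  4]
 [-3 -1  1  6 13 20 22 22 22 23 20 15  8  6  5  5  6  5]
 [ 2 -2  7 19 40 59 66 66 66 66 63 47 22  8  6  6  6  5]
 [-2 -3 10 36 65 85 94 94 93 94 91 71 33 12  5  6  5  6]
 [ 0  0  9 29 51 69 74 76 78 81 79 60 26  8  5  6  5  4]
 [-1 -2  3  9 17 23 25 26 34 40 41 27 14  7  6  4  5  3]
 [ 1  1  1  3  5  6  5  6  6  9 10  5  5  8  6  6  3  2]
 [ 3  3  3  4  6  4  4  5  5  4  4  4  5  6  8  6  5  4]
 [ 6  6  5  5  5  5  6  6  5  5  6  5  5  6  7  7  6  3]
 [ 6  6  6  6  6  7  5  6  5  7  6  5  6  7  7  6  6  4]
 [ 6  5  5  6  6  6  6  6  6  6  7  6  6  7  6  6  6  3]
 [ 5  5  5  6  6  6  6  6  5  6  7  6  6  6  7  6  5  3]
 [ 7  5  7  6  5  6  5  5  6  5  5  7  5  5  6  6  5  4]
 [ 5  5  5  6  6  6  6  6  6  6  6  5  3  6  4  6  5  5]]
```

View pics/s24.png

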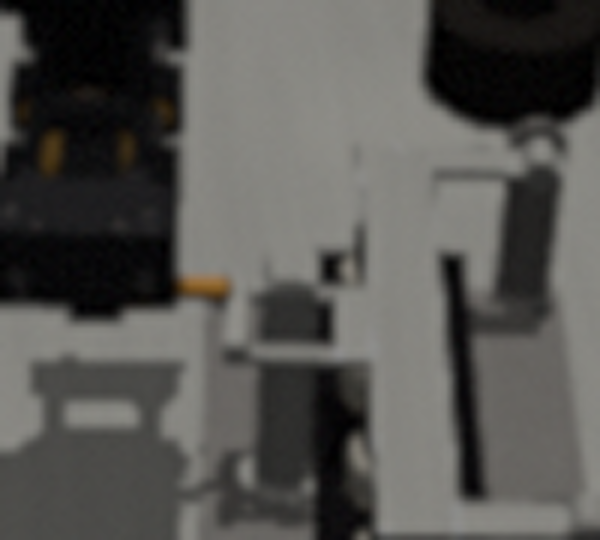

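Run:
```python
from h import *
from carfit import tf
p=[.571+.0478,.001-.0043-.0,-.0895]
print(tf(p,[(-.048,0,.111)]))
print(projN("side",tf(p,[(-.048,0,.111),(-.048,0,.125),(-.059,-.012,.125),(-.037,-.012,.125),(-.059,-.012,.097),(-.037,-.012,.097),(-.037,.012,.125)])).round(1))
t=get_state()["tool_pos"];u=np.array([.996,-.0895,0])
print(projN("side",[t+u*.053+[0,0,-.0177],t+u*.045+[0,0,-.0177]]).round(1))
im=cv2.cvtColor(cv2.imread("pics/s24_full.png"),cv2.COLOR_BGR2GRAY)
print(im[180:205,318:336])
```

```text
[[0.57099212 0.00099027 0.111     ]]
[[328.  187.4]
 [328.1 182.9]
 [323.5 186. ]
 [332.8 186.2]
 [323.3 195. ]
 [332.4 195.1]
 [332.6 179.8]]
[[317.9 186.9]
 [314.6 186.9]]
[[132 130 131 132 131 132 132 135 135 134 135 135 136 134 131 129 130 130]
 [132 130 132 131 131 130 130 133 135 135 135 134 135 133 123 109 105 105]
 [131 131 131 131 132 128 126 131 135 135 134 134 135 134 119  86  62  58]
 [132 131 131 131 130 125 120 128 134 136 134 133 134 136 121  75  26  20]
 [132 133 132 131 131 124 113 125 135 134 134 134 134 136 122  75  19  20]
 [129 134 132 131 131 122 111 120 129 131 129 130 135 136 122  74  20  18]
 [121 134 134 132 133 125 109 108 112 111 112 112 120 126 116  76  39  35]
 [111 131 135 129 131 124 106  94  85  81  80  81  88  95 101  91  80  79]
 [102 128 131 120 114 103  85  73  66  64  62  62  63  69  88 106 112 113]
 [104 132 130 108  88  72  60  53  54  52  54  52  54  55  71  93  99 108]
 [119 137 132 106  81  64  51  47  48  48  48  47  47  46  52  59  64  91]
 [129 141 134 113  91  72  55  46  47  46  46  47  47  44  39  30  35  79]
 [132 141 132 114  95  73 
[... 249 characters left out ...]
 47  43  36  18  26  76]
 [131 133 124 104  93  75  60  62  61  62  61  61  58  55  49  38  40  82]
 [107 109 104 102 107 101  97  95  96  96  97  95  94  91  87  83  82 100]
 [ 71  70  76  93 114 118 117 119 119 119 120 119 118 117 117 118 118 127]
 [ 56  53  60  78  94 100 103 106 106 107 108 108 108 107 106 113 117 123]
 [ 72  70  73  77  75  69  65  69  70  70  72  73  73  73  71  77  80  85]
 [ 94  93  94  94  85  60  46  46  45  47  47  49  47  44  40  35  37  38]
 [102 103 103 102  91  63  44  41  43  46  44  44  42  39  29  17  16  19]
 [102 102 104 101  86  59  44  43  45  46  47  45  43  40  29  13  14  17]
 [103 102 101  99  84  57  44  43  45  45  46  45  45  40  29  16  13  16]]
```

>>> jog_arm(
  rows=[
    [[0, 0.0018, 0], 0.001],
    [[0.005, 0.0018, 0], 0.001],
    [[0.01, 0.0018, 0], 0.001],
    [[0.013, 0.0018, 0], 0.001],
    [[0.016, 0.0018, 0], 0.001],
    [[0.018, 0.0018, 0], 0.001],
    [[0.02, 0.0018, 0], 0.001],
    [[0.02, 0.0018, 0], 0.001],
  ],
)

```text
clock: 31.92
tool_pos: [0.5091, 0.0064, 0.1286]
eef_rot: [0.999, -0.045, 0.0, 0.0]
contact_force: [0.1, -0.1, -1.6]
opening: 0.181
```

```bash
python3 go.py
python3 - <<'E'
from h import *
S=snap("side","s25",(280,140,380,230),6)
print(get_state()["contact_force"],get_state()["moment"])
E
python3 go.py
```

```text
t 31.92 pos [0.5091 0.0064 0.1286] yaw -0.0896 tilt [0.0004 0.    ] F [ 0.11 -0.12 -1.64] op 16.0
[-0.53692261  0.34173354 -0.64959163] [ 0.01332348 -0.01631004 -0.02724089]
t 31.97 pos [0.5088 0.0064 0.1286] yaw -0.0895 tilt [0.     0.0001] F [-0.54  0.34 -0.65] op 15.1
```

View pics/s25.png

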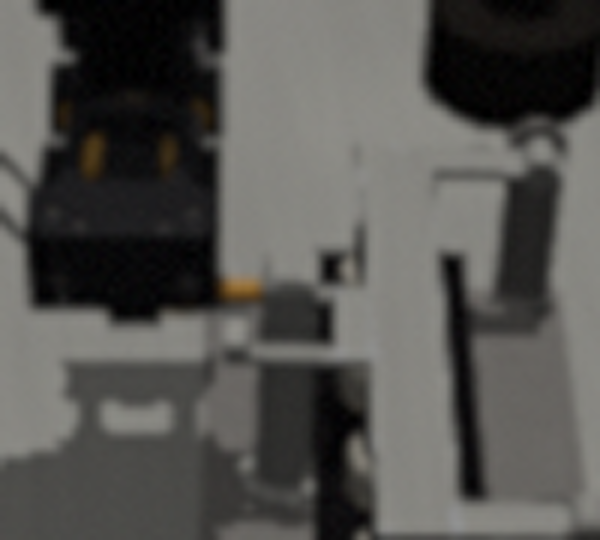

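>>> jog_arm(
  rows=[
    [[0.002, 0, 0], 0],
    [[0.004, 0, 0], 0],
    [[0.006, 0, 0], 0],
    [[0.008, 0, 0], 0],
    [[0.008, 0, 0], 0],
  ],
)

```text
clock: 32.38
tool_pos: [0.5152, 0.0058, 0.1287]
eef_rot: [0.999, -0.045, 0.0, 0.0]
contact_force: [-0.4, -0.3, -1.4]
opening: 0.174
```

>>> jog_arm(
  rows=[
    [[0, 0, 0], 0],
    [[0, 0, 0], 0],
  ],
)

```text
clock: 32.55
tool_pos: [0.5146, 0.0058, 0.1286]
eef_rot: [0.999, -0.045, -0.0, 0.0]
contact_force: [-1.0, 0.5, -0.4]
opening: 0.181
```

>>> jog_arm(
  rows=[
    [[0.002, 0, 0], 0],
    [[0.004, 0, 0], 0],
    [[0.006, 0, 0], 0],
    [[0.008, 0, 0], 0],
    [[0.008, 0, 0], 0],
  ],
)

```text
clock: 32.97
tool_pos: [0.5212, 0.0052, 0.1287]
eef_rot: [0.999, -0.045, 0.0, 0.0]
contact_force: [-0.1, -0.3, -1.6]
opening: 0.175
```

```bash
python3 - <<'E'
from h import *
S=snap("side","s26",(280,140,380,230),6)
print(get_state()["contact_force"],get_state()["moment"])
E
python3 go.py
```

```text
[-0.42128144  0.65191428 -1.22731264] [ 0.01607033  0.04735505 -0.0558979 ]
t 33.02 pos [0.5209 0.0053 0.1286] yaw -0.0896 tilt [0.0003 0.    ] F [-0.42  0.65 -1.23] op 15.5
```

View pics/s26.png

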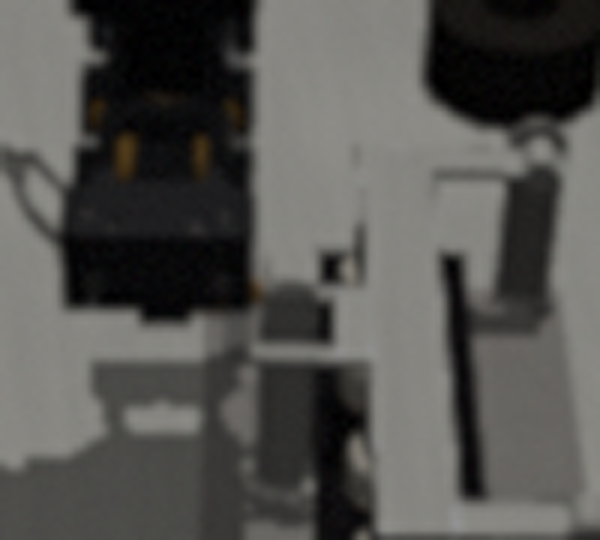

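>>> jog_arm(
  rows=[
    [[0.003, 0, 0], 0],
    [[0.006, 0, 0], 0],
    [[0.009, 0, 0], 0],
    [[0.012, 0, 0], 0],
    [[0.014, 0, 0], 0],
    [[0.014, 0, 0], 0],
  ],
)

```text
clock: 33.52
tool_pos: [0.5317, 0.0043, 0.1286]
eef_rot: [0.999, -0.045, 0.0, 0.0]
contact_force: [0.8, -0.0, -1.2]
opening: 0.179
```

>>> jog_arm(
  rows=[
    [[0.0015, 0, 0], 0],
    [[0.003, 0, 0], 0],
    [[0.003, 0, 0], 0],
  ],
)

```text
clock: 33.77
tool_pos: [0.5336, 0.0042, 0.1286]
eef_rot: [0.999, -0.045, 0.0, 0.0]
contact_force: [0.5, 0.2, -1.0]
opening: 0.173
```

>>> jog_arm(
  rows=[
    [[0.0015, 0, 0], 0],
    [[0.003, 0, 0], 0],
    [[0.003, 0, 0], 0],
  ],
)

```text
clock: 34.02
tool_pos: [0.5352, 0.004, 0.1285]
eef_rot: [0.999, -0.045, -0.001, 0.0]
contact_force: [-1.5, -0.6, -0.5]
opening: 0.179
```

>>> jog_arm(
  rows=[
    [[0.0015, 0, 0], 0],
    [[0.003, 0, 0], 0],
    [[0.003, 0, 0], 0],
  ],
)

```text
clock: 34.27
tool_pos: [0.5353, 0.0039, 0.1283]
eef_rot: [0.999, -0.045, -0.003, 0.0]
contact_force: [-5.6, 0.5, 2.4]
opening: 0.178
```

>>> jog_arm(
  rows=[
    [[0.0015, 0, 0], 0],
    [[0.003, 0, 0], 0],
    [[0.003, 0, 0], 0],
  ],
)

```text
clock: 34.52
tool_pos: [0.5354, 0.0039, 0.128]
eef_rot: [0.999, -0.045, -0.005, -0.0]
contact_force: [-9.0, 0.9, 4.0]
opening: 0.18
```

```bash
python3 - <<'E'
from h import *
S=snap("side","s27",(280,140,380,230),6);T=snap("top","t27",(270,140,370,240),6)
print(get_state()["contact_force"],get_state()["moment"])
E
python3 go.py
```

```text
[-9.65528542  0.9898212   4.7507985 ] [0.25708467 1.82357867 0.03927466]
t 34.62 pos [0.5354 0.0039 0.128 ] yaw -0.0892 tilt [-0.0099  0.0004] F [-9.66  0.99  4.75] op 15.5
```

View pics/s27.png

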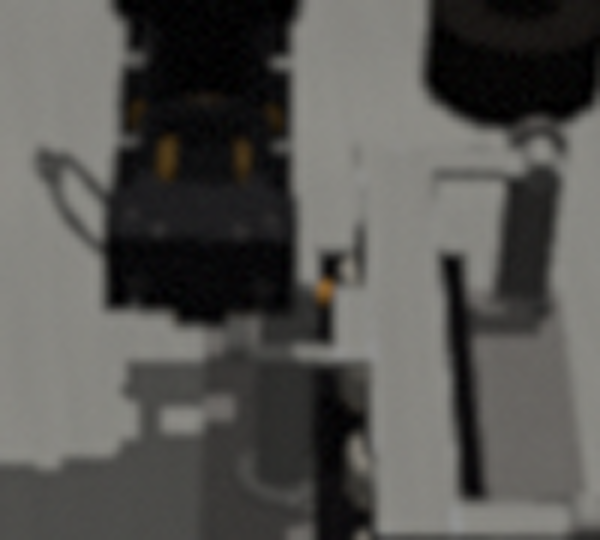

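>>> jog_arm(
  rows=[
    [[-0.002, 0, 0], 0],
    [[-0.005, 0, 0], 0],
    [[-0.005, 0, 0], 0],
  ],
)

```text
clock: 34.87
tool_pos: [0.5353, 0.0039, 0.1284]
eef_rot: [0.999, -0.045, -0.001, 0.0]
contact_force: [-3.0, -0.1, -2.0]
opening: 0.18
```

```bash
python3 go.py
```

```text
t 34.87 pos [0.5353 0.0039 0.1284] yaw -0.0895 tilt [-0.0021  0.0002] F [-2.96 -0.11 -2.03] op 15.9
```

>>> jog_arm(
  rows=[
    [[0, 0, 0], 0],
    [[0, 0, 0], 0],
    [[0, 0, 0], 0],
    [[0, 0, -0.01], 0],
    [[0, 0, -0.03], 0],
    [[0, 0, -0.07], 0],
    [[0, 0, -0.12], 0],
    [[0, 0, -0.165], 0],
    [[0, 0, -0.165], 0],
    [[0, 0, -0.165], 0],
  ],
  gripper=36,
)

```text
clock: 35.7
tool_pos: [0.5381, 0.0039, 0.2549]
eef_rot: [0.999, -0.045, 0.003, -0.0]
contact_force: [0.1, 0.2, -0.7]
opening: 0.407
```

```bash
python3 - <<'E'
from h import *
S=snap("side","s28",(260,110,380,230),6);T=snap("top","t28",(270,140,370,240),6)
E
python3 go.py
```

```text
t 35.8 pos [0.536  0.004  0.2522] yaw -0.0895 tilt [-0.0004 -0.    ] F [ 0.1  -0.98  0.07] op 36.2
```

View pics/s28.png

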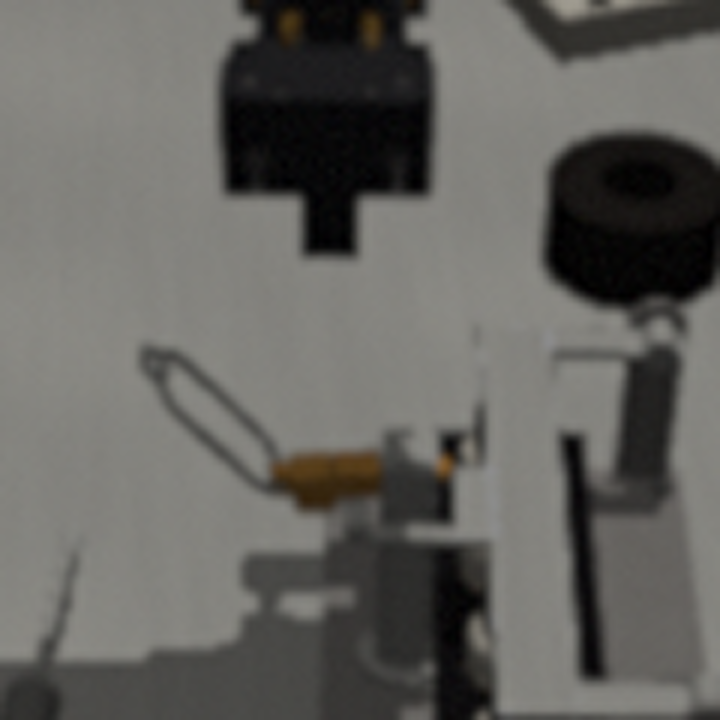

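```bash
python3 - <<'E'
from h import *
hx,hy=.520,.0055;u=np.array([.996,-.0895,0]);z=np.array([0,0,1.])
H=np.array([hx,hy,.111]);print("hinge",projN("side",[H]))
for th in(2.1,2.2,2.3,2.4):
    e=th-.11;P=[H+L*(np.cos(e)*u+np.sin(e)*z) for L in(.07,.082)];print(th,np.round(P,3).tolist(),projN("side",P).round(1).tolist())
print(projN("side",[H+u*(.013+.057)]))
# stud
print(projN("side",[H+u*.051]))
E
python3 go.py 0.42,0.0145,0.25,-0.0895 0.42,0.0145,0.172,-0.0895 0.53,0.0046,0.172,-0.0895
```

```text
hinge [[306.7674518  187.04899301]]
2.1 [[0.492, 0.008, 0.175], [0.487, 0.008, 0.186]] [[294.3, 165.5], [292.1, 161.6]]
2.2 [[0.485, 0.009, 0.172], [0.479, 0.009, 0.182]] [[291.6, 166.6], [288.9, 162.9]]
2.3 [[0.48, 0.009, 0.168], [0.473, 0.01, 0.178]] [[289.1, 167.8], [286.0, 164.4]]
2.4 [[0.474, 0.01, 0.164], [0.466, 0.01, 0.173]] [[286.9, 169.3], [283.3, 166.1]]
[[335.74684718 187.55443319]]
[[327.8852782 187.4173167]]
t 35.8 pos [0.536  0.004  0.2522] yaw -0.0895 tilt [-0.0004 -0.    ] F [ 0.1  -0.98  0.07] op 36.2
0.42,0.0145,0.25,-0.0895 ([-0.1554, -0.0001, 0.003], 0.0)
0.42,0.0145,0.172,-0.0895 ([-0.1553, -0.0001, 0.107], 0.0)
0.53,0.0046,0.172,-0.0895 ([-0.0081, -0.0001, 0.1069], 0.0)
```

>>> jog_arm(
  rows=[
    [[-0.05, 0, 0], 0],
    [[-0.09, 0, 0], 0],
    [[-0.128, 0, 0], 0],
    [[-0.128, 0, 0], 0],
    [[-0.128, 0, 0.04], 0],
    [[-0.128, 0, 0.08], 0],
    [[-0.128, 0, 0.107], 0],
    [[-0.128, 0, 0.107], 0],
    [[-0.128, 0, 0.107], 0],
  ],
  gripper=0,
)

```text
clock: 36.55
tool_pos: [0.4399, 0.0123, 0.171]
eef_rot: [0.999, -0.045, -0.002, 0.0]
contact_force: [-0.9, 0.1, 0.0]
opening: 0.006
```

```bash
python3 - <<'E'
from h import *
S=snap("side","s29",(260,110,380,230),5)
E
python3 go.py 0.535,0.0041,0.172,-0.0895
```

```text
t 36.6 pos [0.4407 0.0123 0.1719] yaw -0.0899 tilt [-0.0014  0.0005] F [-0.14 -0.07 -0.31] op 0.5
0.535,0.0041,0.172,-0.0895 ([0.1262, -0.0004, -0.0003], -0.0002)
```

View pics/s29.png

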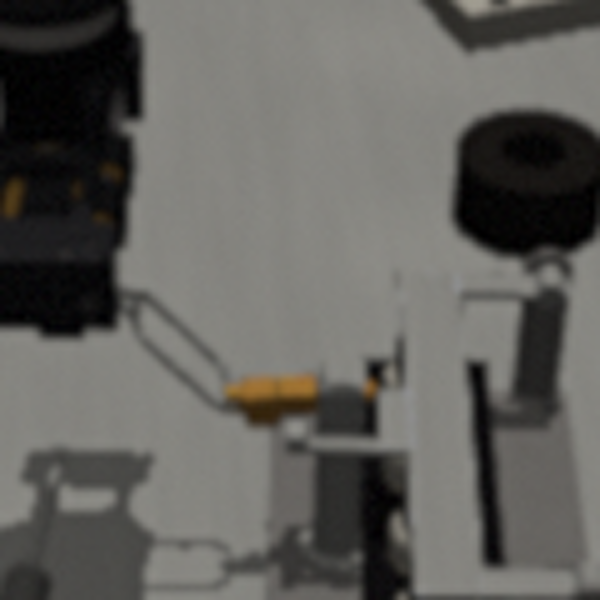

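>>> jog_arm(
  rows=[
    [[0.01, 0, 0], 0],
    [[0.02, 0, 0], 0],
    [[0.03, 0, 0], 0],
    [[0.04, 0, 0], 0],
    [[0.05, 0, 0], 0],
    [[0.06, 0, 0], 0],
    [[0.07, 0, 0], 0],
    [[0.07, 0, 0], 0],
  ],
)

```text
clock: 37.27
tool_pos: [0.4953, 0.0077, 0.1723]
eef_rot: [0.999, -0.045, 0.001, 0.0]
contact_force: [-0.2, -0.0, 0.0]
opening: 0.007
```

```bash
python3 - <<'E'
from h import *
S=snap("side","s30",(260,110,380,230),5)
E
python3 go.py 0.535,0.0041,0.172,-0.0895
```

```text
t 37.32 pos [0.494  0.0077 0.1721] yaw -0.0897 tilt [0.0011 0.    ] F [-0.17 -0.15  0.34] op 0.5
0.535,0.0041,0.172,-0.0895 ([0.0548, -0.0001, 0.0002], -0.0001)
```

View pics/s30.png

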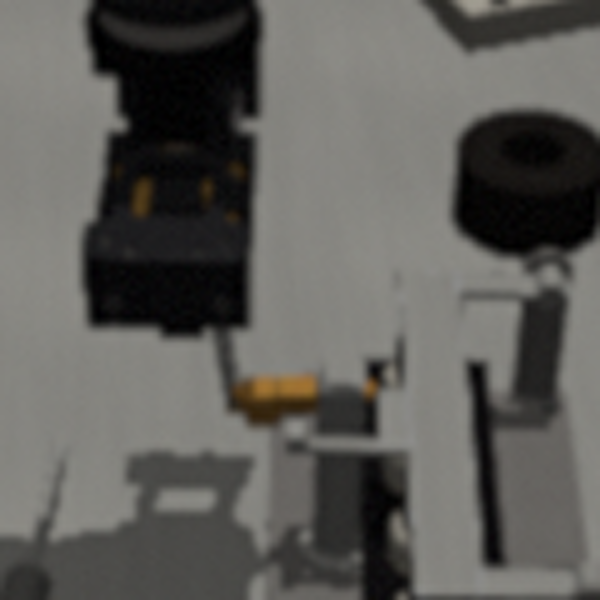

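Loop is almost upright. Continue past upright.

>>> jog_arm(
  rows=[
    [[0.01, 0, 0], 0],
    [[0.02, 0, 0], 0],
    [[0.03, 0, 0], 0],
    [[0.04, 0, 0], 0],
    [[0.05, 0, 0], 0],
    [[0.055, 0, 0], 0],
    [[0.055, 0, 0], 0],
    [[0.055, 0, 0], 0],
  ],
)

```text
clock: 37.98
tool_pos: [0.5341, 0.0041, 0.172]
eef_rot: [0.999, -0.045, -0.0, 0.0]
contact_force: [-0.4, -0.4, 0.8]
opening: 0.002
```

```bash
python3 - <<'E'
from h import *
S=snap("side","s31",(260,110,380,230),5)
E
python3 go.py 0.535,0.0041,0.172,-0.0895
```

```text
t 38.03 pos [0.5337 0.0041 0.172 ] yaw -0.0895 tilt [-0.0008  0.0001] F [-0.55  0.03  0.46] op 0.7
0.535,0.0041,0.172,-0.0895 ([0.0017, -0.0001, 0.0], 0.0)
```

View pics/s31.png

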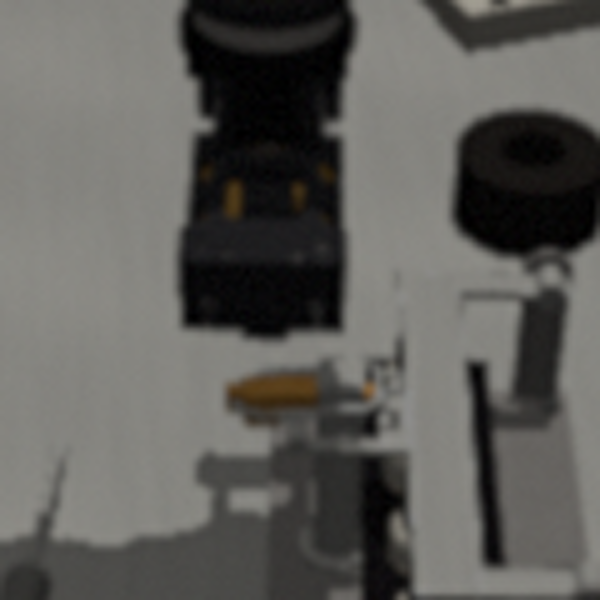

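```bash
python3 go.py 0.6029,-0.0021,0.172,-0.0895 0.6029,-0.0021,0.145,-0.0895
python3 - <<'E'
from h import *
T=snap("top","t31",(270,140,370,240),6)
E
```

```text
t 38.03 pos [0.5337 0.0041 0.172 ] yaw -0.0895 tilt [-0.0008  0.0001] F [-0.55  0.03  0.46] op 0.7
0.6029,-0.0021,0.172,-0.0895 ([0.0926, -0.0, -0.0001], 0.0)
0.6029,-0.0021,0.145,-0.0895 ([0.0926, -0.0, 0.0359], 0.0)
```

>>> jog_arm(
  rows=[
    [[0.03, -0.0001, 0], 0],
    [[0.06, -0.0001, 0], 0],
    [[0.0926, -0.0001, 0], 0],
    [[0.0926, -0.0001, 0], 0],
    [[0.0926, -0.0001, 0.015], 0],
    [[0.0926, -0.0001, 0.03], 0],
    [[0.0926, -0.0001, 0.036], 0],
    [[0.0926, -0.0001, 0.036], 0],
    [[0.0926, -0.0001, 0.036], 0],
  ],
)

```text
clock: 38.83
tool_pos: [0.6022, -0.002, 0.1444]
eef_rot: [0.999, -0.045, -0.001, 0.0]
contact_force: [-0.2, 0.1, -0.5]
opening: 0.003
```

```bash
python3 - <<'E'
from h import *
S=snap("side","s32",(280,120,380,220),6)
E
python3 go.py 0.6029,-0.0021,0.122,-0.0895
```

```text
t 38.88 pos [ 0.6027 -0.002   0.1449] yaw -0.0896 tilt [-0.0009  0.0002] F [0.36 0.43 0.04] op 0.0
0.6029,-0.0021,0.122,-0.0895 ([0.0003, 0.0001, 0.0306], -0.0)
```

View pics/s32.png

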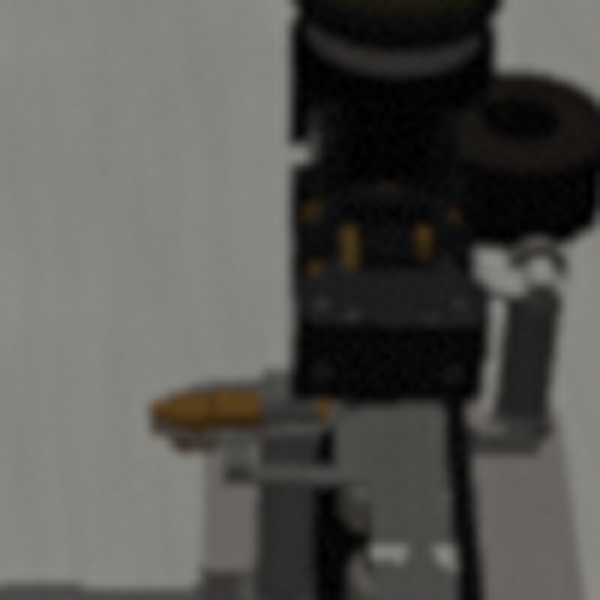

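>>> jog_arm(
  rows=[
    [[0, 0, 0.003], 0],
    [[0, 0, 0.006], 0],
    [[0, 0, 0.009], 0],
    [[0, 0, 0.011], 0],
    [[0, 0, 0.011], 0],
  ],
)

```text
clock: 39.3
tool_pos: [0.6043, -0.0021, 0.1373]
eef_rot: [0.999, -0.045, 0.001, 0.0]
contact_force: [1.5, 0.1, 3.1]
opening: 0.005
```

>>> jog_arm(
  rows=[
    [[0, 0, 0.0015], 0],
    [[0, 0, 0.003], 0],
    [[0, 0, 0.004], 0],
    [[0, 0, 0.004], 0],
  ],
)

```text
clock: 39.63
tool_pos: [0.6021, -0.0019, 0.1331]
eef_rot: [0.999, -0.045, -0.001, 0.0]
contact_force: [-0.2, -0.5, 0.0]
opening: 0.005
```

>>> jog_arm(
  rows=[
    [[0, 0, 0.002], 0],
    [[0, 0, 0.004], 0],
    [[0, 0, 0.006], 0],
    [[0, 0, 0.008], 0],
    [[0, 0, 0.008], 0],
  ],
)

```text
clock: 40.05
tool_pos: [0.6031, -0.002, 0.1275]
eef_rot: [0.999, -0.045, -0.0, 0.0]
contact_force: [0.7, 1.1, 0.7]
opening: 0.003
```

>>> jog_arm(
  rows=[
    [[0, 0, 0.0015], 0],
    [[0, 0, 0.0015], 0],
    [[0, 0, 0.0015], 0],
  ],
)

```text
clock: 40.3
tool_pos: [0.6033, -0.0021, 0.1268]
eef_rot: [0.999, -0.045, 0.0, 0.0]
contact_force: [-1.1, 0.1, 0.7]
opening: 0.005
```

>>> jog_arm(
  rows=[
    [[0, 0, -0.03], 0],
    [[0, 0, -0.07], 0],
    [[0, 0, -0.12], 0],
    [[0, 0, -0.16], 0],
    [[-0.05, -0.03, -0.18], 0],
    [[-0.1, -0.08, -0.18], 0],
    [[-0.15, -0.13, -0.18], 0],
    [[-0.2, -0.18, -0.18], 0],
    [[-0.2, -0.23, -0.18], 0],
    [[-0.2, -0.27, -0.18], 0],
    [[-0.2, -0.3, -0.18], 0],
    [[-0.2, -0.3, -0.18], 0],
    [[-0.2, -0.3, -0.18], 0],
  ],
)

```text
clock: 41.38
tool_pos: [0.4734, 0.2385, 0.2617]
eef_rot: [0.999, -0.042, 0.0, -0.001]
contact_force: [0.5, -1.2, 0.2]
opening: 0.006
```

```bash
python3 - <<'E'
from h import *
S=snap("side","s33",(290,130,400,240),7);T=snap("top","t33",(270,140,370,240),7)
for c in("side","top"):
  for t in("loop_end","pin_seat","pin_head","bail_tip"):
    print(t,c,[(np.round(d["pixel"],1).tolist(),round(d["p"],2)) for d in mark_of(t,c)])
E
python3 go.py
```

```text
loop_end side [([220.1, 344.3], 0.72), ([369.3, 309.7], 0.55), ([304.8, 371.8], 0.55), ([371.7, 245.2], 0.54), ([191.4, 332.9], 0.46)]
pin_seat side [([359.3, 237.8], 0.96), ([373.4, 310.8], 0.91), ([190.1, 328.2], 0.79), ([296.7, 364.4], 0.72), ([237.0, 345.2], 0.45)]
pin_head side [([336.4, 239.9], 0.84), ([396.5, 299.7], 0.63), ([190.0, 311.7], 0.58), ([285.0, 349.8], 0.56)]
bail_tip side [([191.7, 320.2], 0.61)]
loop_end top [([227.5, 428.3], 0.57), ([186.5, 389.7], 0.57), ([192.6, 317.5], 0.45)]
pin_seat top [([199.3, 314.8], 0.66), ([187.5, 386.7], 0.64), ([261.6, 424.9], 0.64), ([228.1, 435.7], 0.52), ([189.9, 340.2], 0.44)]
pin_head top [([208.7, 312.1], 0.73), ([195.8, 376.6], 0.65), ([230.3, 446.3], 0.64), ([266.4, 411.1], 0.57)]
bail_tip top [([203.3, 313.8], 0.97)]
t 41.88 pos [0.4742 0.2349 0.2618] yaw -0.0907 tilt [0.0001 0.0001] F [-0.09 -0.06 -0.73] op 0.4
```

View pics/s33.png

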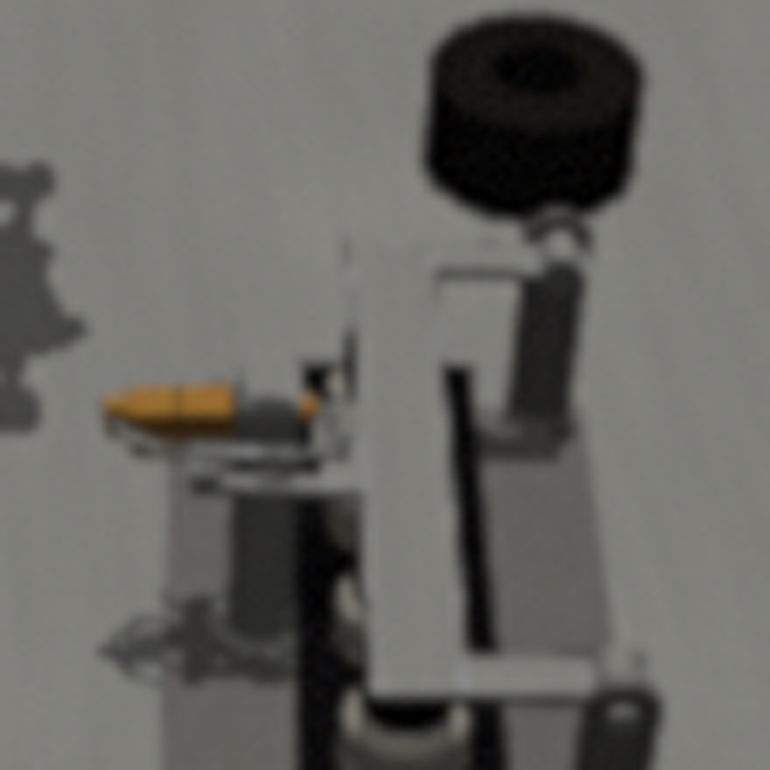

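View pics/t33.png

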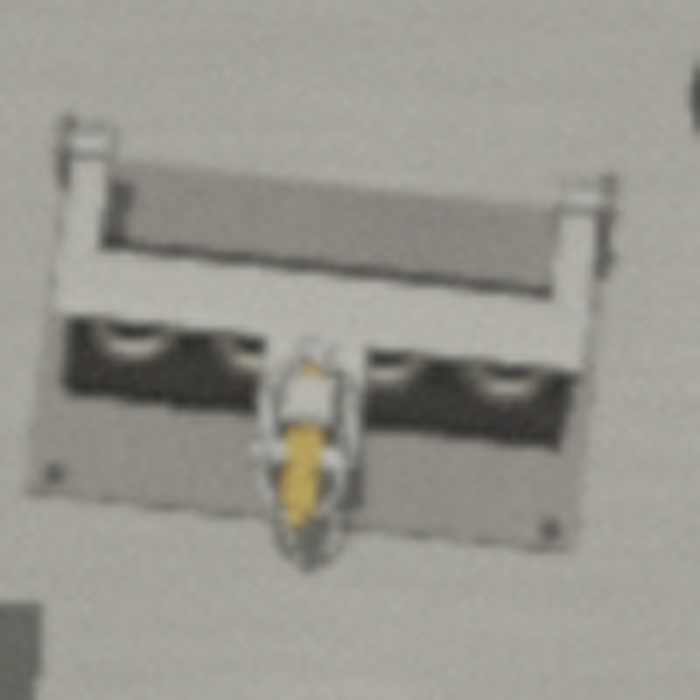

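Run:
```python
from h import *
H=np.array([.520,.0055,.111]);u=np.array([.996,-.0895,0]);v=np.array([.0895,.996,0]);z=np.array([0,0,1.])
for th in(0,.1,.2):
    e=th-.11
    f=lambda L,w:H+L*(np.cos(e)*u+np.sin(e)*z)+w*v
    P=[f(.03,-.0185),f(.055,-.0185),f(.062,-.0185),f(.07,0),f(.082,-.005),f(.082,.005)]
    q=(projN("side",P)-[290,130]+.5)*7-.5
    print(th,q.round(0).tolist())
    if th in(0,.2):
        im=cv2.imread("pics/s33.png")
        for a in q: cv2.circle(im,tuple(int(round(k)) for k in a),3,(0,0,255) ,1)
        cv2.imwrite(f"pics/chk{int(th*10)}.png",im[330:560,60:460].repeat(2,0).repeat(2,1)[:460,:800])
S=cv2.imread("pics/s33_full.png");cv2.imwrite("pics/full_s.png",S)
```

```text
0 [[206.0, 446.0], [279.0, 453.0], [299.0, 455.0], [321.0, 423.0], [356.0, 436.0], [355.0, 417.0]]
0.1 [[207.0, 439.0], [280.0, 441.0], [301.0, 442.0], [323.0, 407.0], [358.0, 418.0], [357.0, 399.0]]
0.2 [[207.0, 432.0], [280.0, 429.0], [301.0, 428.0], [323.0, 392.0], [358.0, 399.0], [358.0, 381.0]]
```

View pics/chk0.png

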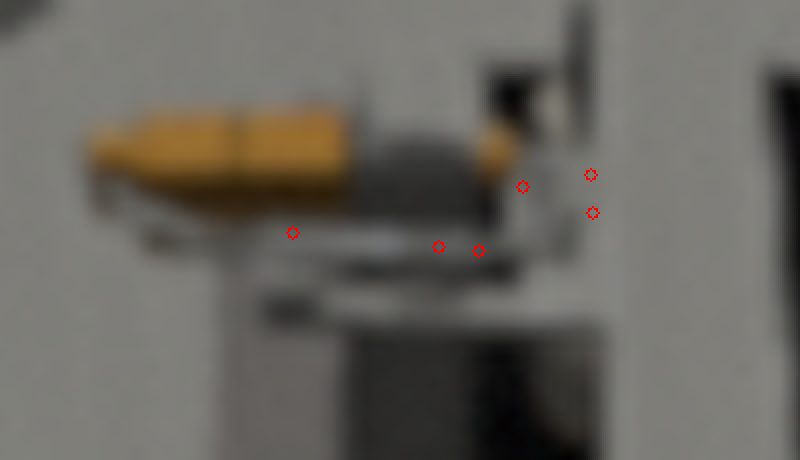

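View pics/chk2.png

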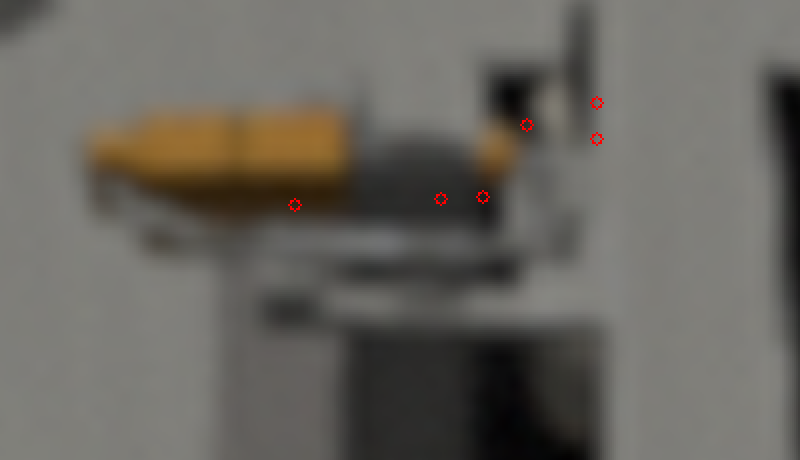

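View pics/full_s.png

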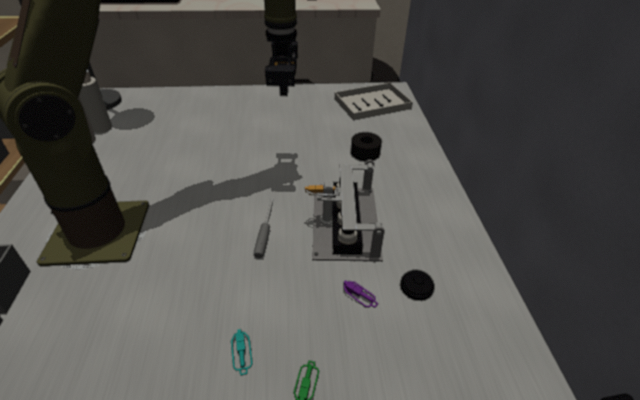

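Run:
```python
from h import *
for t in("tape_roll","screwdriver","dust_cap"):
    for c in("side","top"):
        d=mark_of(t,c);print(t,c,[np.round(k["pixel"],1).tolist() for k in d[:1]])
print(get_state()["clock"]); print(workorder.finish_job())
```

```text
tape_roll side [[154.2, 365.2]]
tape_roll top [[158.4, 223.0]]
screwdriver side [[189.5, 346.9]]
screwdriver top [[251.3, 320.4]]
dust_cap side [[288.0, 417.3]]
dust_cap top [[158.3, 375.9]]
42.1833
the job is handed in; nothing more can be done
None
```

The job is done and handed in at about 42 s of the 210 s allowed, with no verdict reported.

- **Bottles:** All four stand in their own bores. Three showed clear floor contact (10–14 N). The one in bore 4 (far right, most negative y) showed no clear contact force. It reached the same depth and looked level with the others in the pictures.
- **Bail:** I pushed it over and it sank shut on the stud. The last two views show it level, with the tongue round the stud.
- **Pin:** I used the orange pin; the green, purple and turquoise look-alikes were left alone. It slid into the cross hole with almost no side force. It stopped under a 9.7 N push with the shoulder against the stud and the tip showing behind it.
- **Loop:** I swung it over the stud and pressed the lip. The force rose to 3.1 N and then dropped away, as a snap would. In the side view the wire lies where the model puts the closed position (0 rad), not the resting position on the tip (0.2 rad).
- **Bystanders:** The network's marks for the tape roll and dust cap agree with the start within about 2 pixels.
- **One disagreement:** The side-view mark for the screwdriver landed on the carrier, which is a false detection. The picture and the top-view mark show it where it was.

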